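# Open the vial shaker past its hidden safety catch and take out the vial

## Robot

A 7-joint arm with a two-finger parallel gripper is mounted at the origin on a cart in front of the work surface, level with it; the furniture and walls round the work are solid. World frame = base frame: x ahead of the robot, y to its left, z up, the work surface at z = 0. Lengths are in mm, angles in rad, forces in N, time in s.
With the tool pointing down it reaches from about 400 to 875 mm from the base axis. Payload 19.3 kg.
Tool frame: the origin (TCP) lies at the very end of the fingers, on their centre line; the grasp point (between the pads) lies behind it (ctrl.hold_point_z is the z of the grasp point in the tool frame, in mm); z points along the fingers, y is the line along which they close (so a half turn about z gives the same grasp; the last joint's range is limited). The gripper opens to 85 mm and grips with 20 to 120 N. Pads are 22 mm wide; open, the fingers measure 114 mm over their backs; the gripper's body (76 mm by 85 mm) begins 54 mm behind the grasp point. The pads swing forward as they close: fully open they stand 13 mm farther back than shut.
Start: joints at [1.136, 0.521, -0.036, 1.599, 0.021, 1.021, -0.113], TCP at [222.948, -583.873, 202.391] pointing down, gripper open.
Joint ranges: [-2.91, 2.91], [-0.3, 2.13], [-1.5, 1.42], [0.17, 2.43], [-1.26, 4.41], [0.16, 1.93], [-2.52, 2.52]. Speed limits (rad/s): [1.89, 1.89, 2.39, 2.39, 3.01, 3.01, 3.01].

## Interface

Orientations are given as a rotation vector (axis times angle).
In Python, from workcell import ctrl gives the robot as it stands.
- The arm moves only by the tool drive_tool, never from a script. Its argument "increments" is a list that holds one entry, the list of rows, each a list of 7 numbers: the shift along the tool's x, y, z in units of 100 cm (1.0 is 100 cm), then the turn, a rotation vector about the tool's x, y, z in units of 45 degrees (1.0 is 45 degrees), then the closure, from -1 (fully open) to 1 (shut). A call has 1 to 20 rows; each row shifts and turns the commanded pose from where the row before left it, along the tool's axes as they then stand; what a row does not reach is not made up. A row lasts 1/10 s, in which the tool goes at most 50 mm and 8.59 degrees, less where a joint would pass 70% of its speed; a pose out of reach is approached as far as the arm can. A call with a number of a shift or a turn outside -1 to 1 is refused whole. A call with a gripper value outside its range is refused whole. The fingers move at their own pace and stop on an object; the grip force is fixed at half the most. Time passes only in rows, so rows that do not move let the fingers close. It gives the time, the measured TCP pose, the force, the opening and the grip force at its end, in the units of the state.
- ctrl.state(): the state, without advancing time (a new reading comes with each control period).
- ctrl.grab_frame(name): name is "side" or "top" or "wrist"; returns (picture, depth): 480x640x3 uint8, red, green, blue; 480x640 float32, mm along the optical axis (not along the pixel's ray), 0 where there is no reading.
- ctrl.calibration(name): a dict with "fx", "fy", "cx", "cy" (pixels), "view" (4x4, takes a point from world to camera coordinates). Camera axes: x right, y up, looking along -z (the intrinsics and any distortion apply to the point x, -y, -z); pixel columns grow to the right and rows downward; lengths in mm; the calibration is good to about 2 mm. A picture is of the moment at which its call begins: read the wrist's pose just before it. calibration takes no time and is no camera call; for the wrist camera it gives the pose at the moment of the call.
- ctrl.job_done(): hands the job in; it is judged then, once.
The state is a dict: "time": time; "q": joint angles; "joint_vel": joint speeds; "tau": joint torques, N m; "ee_pos": TCP position; "tool_rot": TCP orientation; "force": force on the tool from outside, world axes, zero at the start; "torque": the same for the moment, N m; "gripper_width": opening from 0.0 (shut) to 1.0 (fully open); "gripper_force": force on a finger pad.
Only numpy, scipy, OpenCV 4.12 (cv2) and the standard library are available. Lean on these libraries where they do the work, as an engineer would, in place of code of your own. Each camera call takes 0.05 s, during which the arm holds its last target. There are 200 camera calls.

## Task

The vial shaker has finished its run: its hood has popped ajar and now hangs on the hidden sprung safety catch under its front edge. Reach under the front edge, push the catch to the right while you lift, and swing the hood back until it stands nearly upright; then take the tall vial out of the cradle and stand it upright on the floor of the shallow steel tray. Leave the short metal counterweight in the cradle, and do not disturb the vial that already stands in the tray.

Things in the scene. Friction and masses are not known exactly. Their poses are not given: they have to be found in the camera images.
- shaker: the vial shaker, a fixed white box 190 x 190 mm, 85 mm high to the rim under its hood. Origin: centre of its underside on the bench; x points from its front to its back (away from the robot), y to its left, z up. Left and right are as the robot sees it.
- recess (a point): finger recess in the middle of the shaker's front, open to the front and above. Point: its floor (30 mm above the bench) at the front face, on the centre line; shaker's axes. The recess runs from y = -60 to +65 mm and 55 mm back (+x) from this point.
- tongue (a point): front lower edge of a fixed steel tongue, 12 mm wide (y) and 6 mm thick, that stands 24 mm forward out of the recess's back wall, its underside 78.5 mm above the bench, 5 mm right of the centre line; shaker's axes. The toe of the catch hooks under it.
- cradle (a point): centre of the top of the aluminium cradle in the chamber (above the shaker's centre), 70 mm above the bench; shaker's axes. Its two round pockets, 26 mm wide and 36 mm deep, lie 33 mm to the left (+y) and right (-y) of this point. The chamber's walls end 85 mm above the bench.
- hinge (a point): middle of the hood's hinge axis, which runs along the shaker's y, 90 mm behind the shaker's centre and 92 mm above the bench; shaker's axes
- hood (a joint): opening angle of the hood (rad), 0 shut, 1.6 at its stop. Starts ajar at 0.15 to 0.19 and cannot be lifted past about 0.22 while the catch is hooked. Counterbalanced: 1 to 2 N at the lip move it, and it stays wherever it is left. The hood is a dome 188 mm wide and 36 mm deep inside, its front 65 mm sloping down to the lip.
- lip (a point): middle of the underside of the hood's front edge, a round steel bar of 10 mm diameter, 190 mm long along the shaker's y, its centre 195 mm from the hinge axis; moves and turns with the hood (at hood angle 0 its axes are the shaker's). Inside the open hood the catch juts 55 mm towards the robot, over the chamber: lean the tool towards the robot there
- catch (a joint): angle of the safety catch (rad): 0 hooked (where its spring holds it), grows as its lower end is pushed to the shaker's right (-y), 0.5 at its stop. Clear of the tongue from about 0.22 on. It springs back when released, harmless once the hood is above 0.4. Pushed while the hood is pulled up hard, its toe binds under the tongue: push first, then lift.
- catch_edge (a point): where to push the catch: on its left (+y) edge, 40 mm below its pivot. A steel lever 10 mm wide (y), 5 mm thick, hanging 59 mm down from its pivot, which is under the hood 18 mm behind the lip bar and 5 mm right of the centre line; toe 39 mm long, pointing back. Pushing it right takes 3 to 7 N. Turns with hood and catch. The recess gives 65 mm of room on its left.
- sample_vial: the tall capped vial to take out, 22 mm diameter, 76 mm high, 14 to 28 g; origin: centre of its underside, z up along it. Stands in one of the cradle's two pockets (loose fit), 40 mm of it above the cradle.
- counterweight: steel balance plug in the other pocket, 22 mm diameter, 45 mm high with a 14 mm knob on top, 9 mm of it above the cradle; origin: centre of its underside; stays there
- tray: shallow open steel tray, fixed on the bench, 110 (its x) x 140 (its y) x 14 mm high, walls and floor 2.5 mm thick; origin: centre of its underside, z up
- tray_vial: a like vial (22 mm diameter, 76 mm high) that already stands in the tray, 28 to 36 mm from the tray's centre in +x and 30 to 48 mm in +y; origin: centre of its underside; leave it standing

How it is judged:
By the outcome, as a careful person would: the job done as asked, in the order asked, and still so for the second after the job is handed in, with the robot touching nothing.
It also fails if it takes over 61 s, if anything falls off the work surface, if the arm or the gripper's body presses on something with over 40 N, if the wrist force passes 120 N, or if a joint passes its speed limit or range.

## Working session

There is one attempt and no reset: what is moved stays moved. The work goes in short steps, Python scripts to look and compute and a tool call to move; the robot and the scene stay as the last step left them, time stands still between calls to the robot, and variables do not carry over. Pictures are saved under pics/ and viewed, at most 10 in all, crops included, and the job is handed in when it is done.

Besides the shell and the picture viewer there is one more tool, called as name([rows], argument=value, ...), one row to a line, values as JSON. drive_tool: Moves the arm, as the interface text tells. Its arguments: {"type":"object","properties":{"increments":{"type":"array"}},"required":["increments"]}

```bash
ls; mkdir -p pics; cat > h.py <<'E'
import numpy as np, cv2
from scipy.spatial.transform import Rotation as R
from workcell import ctrl
def snap(n):
    c=ctrl.calibration(n); im,d=ctrl.grab_frame(n)
    return im,d,c
def cloud(d,c):
    v,u=np.mgrid[0:480,0:640]
    p=np.stack([(u-c['cx'])/c['fx']*d,-(v-c['cy'])/c['fy']*d,-d,np.ones_like(d)],-1)
    W=p@np.linalg.inv(np.array(c['view'])).T
    W=W[...,:3]; W[d<=0]=np.nan
    return W
def save(n,im): cv2.imwrite('pics/'+n,im[...,::-1])
E
python3 - <<'E'
from h import *
print(ctrl.state()); print(ctrl.hold_point_z)
for n in('side','top'):
    im,d,c=snap(n); print(c); save(n+'0.png',im); np.savez('/tmp/'+n+'0.npz',im=im,W=cloud(d,c),d=d)
E
```

```text
pics
{'time': 0.0, 'q': array([ 1.13581489,  0.52204372, -0.03635136,  1.60000324,  0.02119702,
        1.02110923, -0.11274929]), 'joint_vel': array([ 0.00077298, -0.00089627, -0.00214782,  0.00227338,  0.00245878,
       -0.00210616,  0.00037203]), 'tau': array([ 1.11343181e-04, -9.27122784e+01,  1.98000491e+00, -3.69933164e+01,
        1.79764879e-02,  8.29708704e-03,  5.67030463e-05]), 'ee_pos': array([ 222.80747237, -583.53141193,  201.80868416]), 'tool_rot': array([-3.08834019e+00, -5.69710572e-01,  4.43484811e-04]), 'force': array([-0.47735077, -0.62034187, -0.37085164]), 'torque': array([0.01978412, 0.07839396, 0.03361515]), 'gripper_force': 0.0, 'gripper_width': 1.0022917191503724}
-18.700000000000003
{'fx': 527.8270062078227, 'fy': 527.8270062078227, 'cx': 317.8688870233759, 'cy': 243.85152308746893, 'view': array([[ 8.44694194e-01, -5.35058616e-01,  1.42827057e-02,
        -3.84034103e+02],
       [ 4.32882001e-01,  6.98596354e-01,  5.69715988e-01,
        -5.26501243e+02],
       [-3.14809294e-01, -4.75053061e-01,  8.21717529e-01,
        -5.87584050e+02],
       [ 0.00000000e+00,  0.00000000e+00,  0.00000000e+00,
         1.00000000e+00]])}
{'fx': 514.3662120721879, 'fy': 514.3662120721879, 'cx': 318.1096103966321, 'cy': 240.59947028454968, 'view': array([[ 2.71820653e-02, -9.99426368e-01,  2.02007672e-02,
         2.63598985e+02],
       [ 9.86076269e-01,  3.01245510e-02,  1.63542358e-01,
        -6.29974564e+02],
       [-1.64057084e-01,  1.54740781e-02,  9.86329471e-01,
        -8.55703408e+02],
       [ 0.00000000e+00,  0.00000000e+00,  0.00000000e+00,
         1.00000000e+00]])}
```

View pics/side0.png

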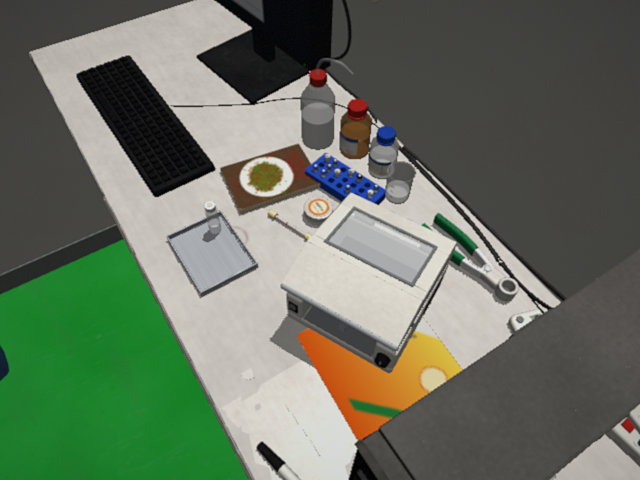

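View pics/top0.png

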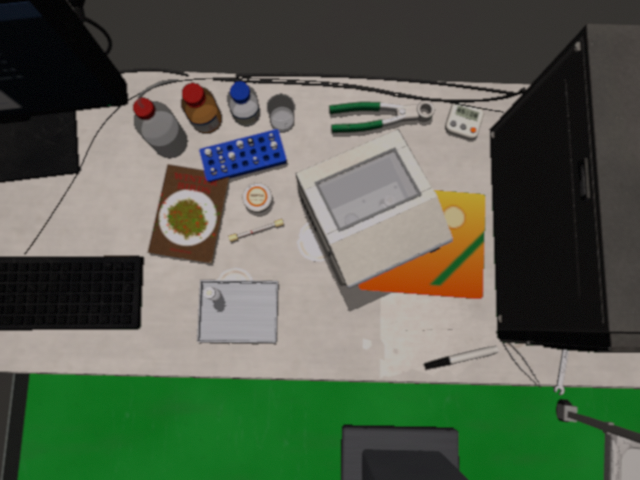

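```bash
python3 - <<'E'
from h import *
S=np.load('/tmp/side0.npz');T=np.load('/tmp/top0.npz')
a=cv2.resize(S['im'][180:380,260:480],None,fx=3.4,fy=3,interpolation=cv2.INTER_CUBIC)
a=cv2.resize(S['im'][185:380,265:485],(660,585),interpolation=cv2.INTER_CUBIC); save('side_c.png',a)
for n,X in(('side',S),('top',T)):
    print(n,'cam',np.linalg.inv(ctrl.calibration(n)['view'])[:3,3].round())
W=S['W']
for u,v in [(289,290),(289,312),(390,345),(388,368),(300,300),(395,355),(345,198),(455,243),(284,285),(398,348),(340,325),(330,320),(170,240),(258,265),(203,294),(222,213),(210,205),(213,232)]: print((u,v),W[v,u].round(1))
W=T['W'];print('top')
for u,v in [(300,185),(403,137),(450,240),(345,280),(370,180),(340,220),(200,282),(278,282),(277,342),(200,342),(212,292),(240,310),(500,130),(500,330),(600,200),(450,440),(590,460),(380,460)]: print((u,v),W[v,u].round(1))
E
```

```text
side cam [ 367. -117.  788.]
top cam [474. 296. 942.]
(289, 290) [542.2 219.1 127.3]
(289, 312) [547.9 234.8  27.4]
(390, 345) [613.8  73.4 129.1]
(388, 368) [626.   73.8  29.5]
(300, 300) [558.5 216.6  85.6]
(395, 355) [627.6  70.5  83.7]
(345, 198) [703.6 315.  132.8]
(455, 243) [796.8 153.9 132.3]
(284, 285) [540.5 230.4 126.5]
(398, 348) [637.5  76.6  84.2]
(340, 325) [587.7 151.3  82.4]
(330, 320) [595.5 187.   29.8]
(170, 240) [445.  484.9   3.7]
(258, 265) [555.4 356.7  -0.9]
(203, 294) [447.3 350.6   6. ]
(222, 213) [550.  483.2  14.1]
(210, 205) [524.6 457.8  80.9]
(213, 232) [517.8 456.5   8.8]
top
(300, 185) [703.7 315.3 114.7]
(403, 137) [786.9 146.9 131.1]
(450, 240) [616.1  70.9 130.3]
(345, 280) [547.  238.5 127.6]
(370, 180) [708.8 202.  139.7]
(340, 220) [639.7 249.6 147.7]
(200, 282) [546.4 491.8  11.1]
(278, 282) [551.4 352.2  -0.7]
(277, 342) [443.7 349.6   0.9]
(200, 342) [440.  487.    0.7]
(212, 292) [525.  456.6  78.6]
(240, 310) [498.6 418.6   1.7]
(500, 130) [831.7 -40.8  65.4]
(500, 330) [475.7 -45.2  23.8]
(600, 200) [629.5 -44.6 357.8]
(450, 440) [ 141.2 -150.3 -702.1]
(590, 460) [  68.1 -636.5 -809. ]
(380, 460) [ 110.2   82.4 -570.4]
```

View pics/side_c.png

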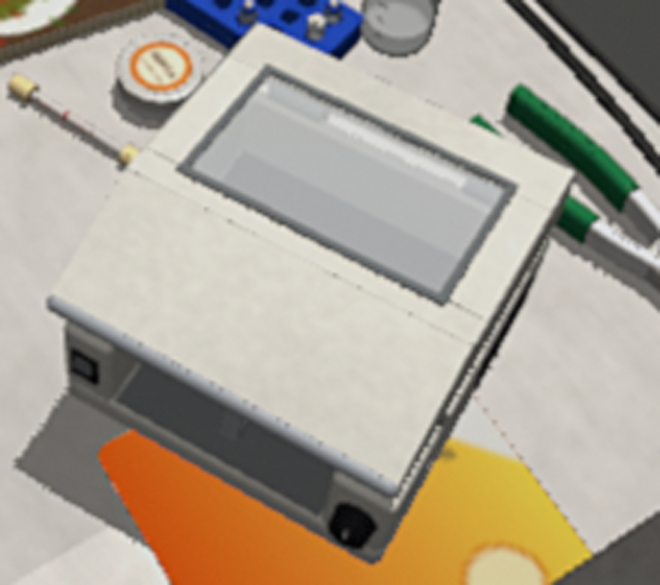

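```bash
python3 - <<'E'
from h import *
S=np.load('/tmp/side0.npz')['W'];T=np.load('/tmp/top0.npz')['W']
ax0=np.radians(25.8)
for n,W in(('side',S),('top',T)):
    P=W.reshape(-1,3); P=P[np.isfinite(P).all(1)]
    m=(P[:,0]>500)&(P[:,0]<830)&(P[:,1]>40)&(P[:,1]<340)
    h=P[m&(P[:,2]>100)&(P[:,2]<160)]
    print(n,'hood rect',cv2.minAreaRect(h[:,:2].astype(np.float32)), np.percentile(h[:,2],[1,50,99]))
    w=P[m&(P[:,2]>8)&(P[:,2]<78)]
    o=np.array([587,152]);ex=np.array([np.cos(ax0),np.sin(ax0)]);ey=np.array([-ex[1],ex[0]])
    xs=(w[:,:2]-o)@ex; ys=(w[:,:2]-o)@ey
    k=(abs(xs)<8)&((ys<-66)|(ys>70))&(abs(ys)<94)
    print(len(w),k.sum())
    for t in(8,4,2.5):
        if k.sum()<20: break
        p=np.polyfit(ys[k],xs[k],1); r=xs-np.polyval(p,ys); k=(abs(r)<t)&((ys<-66)|(ys>70))&(abs(ys)<99)
        print(p,k.sum(),ys[k].min(),ys[k].max(),'yaw',np.degrees(ax0-np.arctan(p[0])))
# cabinet
P=np.vstack([S.reshape(-1,3),T.reshape(-1,3)]);P=P[np.isfinite(P).all(1)]
c=P[(P[:,1]<-30)&(P[:,2]>20)&(P[:,0]>250)]
for z in range(0,500,50):
    k=c[(c[:,2]>=z)&(c[:,2]<z+50)]
    if len(k): print(z,len(k),k.min(0).round(),k.max(0).round())
c=P[(P[:,2]>30)&(P[:,0]<470)&(P[:,0]>-300)]
print('low x high z',len(c), c.min(0) if len(c) else '',c.max(0) if len(c) else '')
c=P[(P[:,2]>-10)&(P[:,2]<3)&(P[:,1]>-30)]; print('bench minx',np.percentile(c[:,0],[0.1,1]))
E
```

```text
side hood rect ((667.7150268554688, 194.444580078125), (209.2338409423828, 189.3269805908203), 26.080322265625) [123.96649574 140.62442259 153.05426266]
2713 475
[-0.00444597 -0.62547027] 494 -92.45089784808144 96.45706263608672 yaw 26.05473346205781
[-0.0032534  -0.59979244] 437 -91.82475056804155 96.45706263608672 yaw 25.986405149819632
[-0.00568985 -0.2314916 ] 388 -91.82475056804155 96.45706263608672 yaw 26.126001125541563
top hood rect ((669.0496215820312, 193.89205932617188), (209.34622192382812, 189.18296813964844), 25.94341468811035) [123.86265723 140.03673216 152.50272748]
378 6
0 2613 [ 455. -216.   20.] [964. -30.  50.]
50 3275 [ 455. -135.   50.] [964. -30. 100.]
100 4085 [ 453. -135.  100.] [964. -30. 150.]
150 4836 [ 452. -215.  150.] [964. -30. 200.]
200 6634 [ 451. -216.  200.] [964. -30. 250.]
250 5911 [ 451. -185.  250.] [963. -30. 300.]
300 7724 [ 451. -148.  300.] [856. -35. 350.]
350 48995 [ 454. -145.  350.] [857. -39. 364.]
low x high z 5177 [334.40250854 -85.98954769  30.04110856] [ 469.99930028 1210.23866534  363.13936362]
bench minx [377.71685837 380.73000707]
```

```bash
cat >> h.py <<'E'
YAW=np.radians(26.0); C=np.array([671.1,195.5,0])
EX=np.array([np.cos(YAW),np.sin(YAW),0]);EY=np.array([-EX[1],EX[0],0]);EZ=np.array([0,0,1.])
def w(xs,ys,z): return C+EX*xs+EY*ys+EZ*z
def rot(a,ydir=-EY,f=EX):   # pitch a deg below horizontal, tool y along ydir
    a=np.radians(a); z=f*np.cos(a)-EZ*np.sin(a)
    return R.from_matrix(np.stack([np.cross(ydir,z),ydir,z],1))
def plan(wps,g,step=45,ang=8,start=None,pr=True):
    """wps: (pos, Rotation, nrows or None); prints rounded rows"""
    s=ctrl.state(); p,q=start or (s['ee_pos'],R.from_rotvec(s['tool_rot']))
    rows=[]
    for P,Q,n in wps:
        k=n or max(1,int(np.ceil(max(np.linalg.norm(P-p)/step,np.degrees((q.inv()*Q).magnitude())/ang))))
        p0=p.copy(); q0=q; dq=(q0.inv()*Q).as_rotvec()
        for i in range(1,k+1):
            pt=p0+(P-p0)*i/k; qt=q0*R.from_rotvec(dq*i/k)
            t=np.round(q.inv().apply(pt-p)/1000,3); r=np.round((q.inv()*qt).as_rotvec()/(np.pi/4),3)
            p=p+q.apply(t*1000); q=q*R.from_rotvec(r*np.pi/4); rows.append([*t,*r,g])
    print(len(rows)); print('['+',\n'.join('['+','.join('%g'%(x+0) for x in r)+']' for r in rows)+']'); print('end',p.round(1))
    return p,q
def sh(p): d=np.asarray(p)-C; return np.round([d@EX,d@EY,d@EZ],1)
E
python3 - <<'E'
from h import *
S=np.load('/tmp/side0.npz')['W'];T=np.load('/tmp/top0.npz')['W']
P=np.vstack([S.reshape(-1,3),T.reshape(-1,3)]);P=P[np.isfinite(P).all(1)]
c=P[(P[:,0]<450)&(P[:,2]>20)&(P[:,0]>250)&(P[:,1]<500)]
print(len(c)); 
for x in range(250,450,25):
    k=c[(c[:,0]>=x)&(c[:,0]<x+25)]
    if len(k): print(x,len(k),k.min(0).round(),k.max(0).round())
s=ctrl.state(); q0=R.from_rotvec(s['tool_rot'])
plan([(np.array([225,-580,480.]),q0,None),(np.array([400,-400,480.]),q0,None),(np.array([430,-100,480.]),q0,None)],1)
E
```

```text
0
20
[[0,0,-0.04,0,0,0,1],
[0.001,-0.001,-0.039,0,0,0,1],
[0,0,-0.04,0,0,0,1],
[0.001,-0.001,-0.04,0,0,0,1],
[0,0,-0.04,0,0,0,1],
[0.001,0,-0.039,0,0,0,1],
[0,-0.001,-0.04,0,0,0,1],
[0.038,-0.018,0,0,0,0,1],
[0.038,-0.017,0,0,0,0,1],
[0.038,-0.018,0,0,0,0,1],
[0.038,-0.017,0,0,0,0,1],
[0.038,-0.018,0,0,0,0,1],
[0.038,-0.018,0,0,0,0,1],
[0.019,-0.038,0,0,0,0,1],
[0.02,-0.039,0,0,0,0,1],
[0.019,-0.038,0,0,0,0,1],
[0.019,-0.039,0,0,0,0,1],
[0.019,-0.038,0,0,0,0,1],
[0.02,-0.039,0,0,0,0,1],
[0.019,-0.038,0,0,0,0,1]]
end [ 430.  -100.1  480.3]
```

drive_tool([
  [[0,0,-0.04,0,0,0,1],[0,0,-0.04,0,0,0,1],[0,0,-0.04,0,0,0,1],[0,0,-0.04,0,0,0,1],[0,0,-0.04,0,0,0,1],[0,0,-0.04,0,0,0,1],[0,0,-0.04,0,0,0,1],[0.038,-0.018,0,0,0,0,1],[0.038,-0.018,0,0,0,0,1],[0.038,-0.018,0,0,0,0,1],[0.038,-0.018,0,0,0,0,1],[0.038,-0.018,0,0,0,0,1],[0.038,-0.018,0,0,0,0,1]],
])

```text
time: 1.4
ee_pos: [398.3, -400.2, 482.2]
tool_rot: [-3.089, -0.57, 0.0]
force: [0.1, -0.1, 0.5]
gripper_width: -0.0
gripper_force: 0.0
```

drive_tool([
  [[0.02,-0.039,0,0,0,0,1],[0.02,-0.039,0,0,0,0,1],[0.02,-0.039,0,0,0,0,1],[0.02,-0.039,0,0,0,0,1],[0.02,-0.039,0,0,0,0,1],[0.02,-0.039,0,0,0,0,1],[0.018,-0.038,0,0,0,0,1],[0.018,-0.038,0,0,0,0,1],[0.018,-0.038,0,0,0,0,1]],
])

```text
time: 2.3
ee_pos: [435.5, -12.8, 482.4]
tool_rot: [3.089, 0.57, -0.0]
force: [1.0, -1.1, -0.1]
gripper_width: -0.001
gripper_force: 0.0
```

```bash
python3 - <<'E'
from h import *
s=ctrl.state(); print(s['ee_pos'],s['q'].round(2))
q0=R.from_rotvec(s['tool_rot']); Q=rot(45)
print(sh(s['ee_pos']),w(-180,35,65))
plan([(w(-240,35,250),Q,None),(w(-180,35,65),Q,None)],1)
E
```

```text
[435.45171918 -12.79447583 482.36391303] [ 0.32  0.04 -0.45  1.56  0.02  1.55 -1.33]
[-303.1  -83.9  482.4] [493.97408153 148.0509852   65.        ]
11
[[0.009,-0.021,0.039,0.007,0.167,-0.018,1],
[0.004,-0.02,0.039,0.008,0.166,-0.018,1],
[-0.001,-0.02,0.04,0.007,0.167,-0.018,1],
[-0.007,-0.02,0.04,0.008,0.166,-0.018,1],
[-0.01,-0.02,0.039,0.007,0.167,-0.018,1],
[-0.016,-0.02,0.037,0.008,0.167,-0.017,1],
[-0.018,0,0.035,0,0,0,1],
[-0.017,0,0.034,0,0,0,1],
[-0.018,0,0.035,0,0,0,1],
[-0.018,0,0.034,0,0,0,1],
[-0.017,0,0.035,0,-0.001,0,1]]
end [494.1 148.5  64.9]
```

drive_tool([
  [[0.009,-0.021,0.039,0.007,0.167,-0.018,1],[0.004,-0.02,0.039,0.008,0.166,-0.018,1],[-0.001,-0.02,0.04,0.007,0.167,-0.018,1],[-0.007,-0.02,0.04,0.008,0.166,-0.018,1],[-0.01,-0.02,0.039,0.007,0.167,-0.018,1],[-0.016,-0.02,0.037,0.008,0.167,-0.017,1],[-0.018,0,0.035,0,0,0,1],[-0.018,0,0.035,0,0,0,1],[-0.018,0,0.035,0,0,0,1],[-0.018,0,0.035,0,0,0,1],[-0.016,0,0.032,0,0,0,1]],
])

```text
time: 3.4
ee_pos: [460.2, 106.3, 194.8]
tool_rot: [-2.769, -0.655, -0.789]
force: [5.9, 7.3, 6.9]
gripper_width: 0.0
gripper_force: 0.0
```

```bash
python3 - <<'E'
from h import *
s=ctrl.state(); print(s['ee_pos'],s['q'].round(2),sh(s['ee_pos']),s['force'])
im,d,c=snap('wrist'); save('w1.png',im); np.savez('/tmp/w1.npz',im=im,W=cloud(d,c),d=d)
E
```

```text
[460.18488653 106.291713   194.81143819] [ 0.09  0.13 -0.31  2.43 -1.26  0.16 -0.1 ] [-228.7   12.3  194.8] [5.9414621  7.27665832 6.88295191]
```

View pics/w1.png

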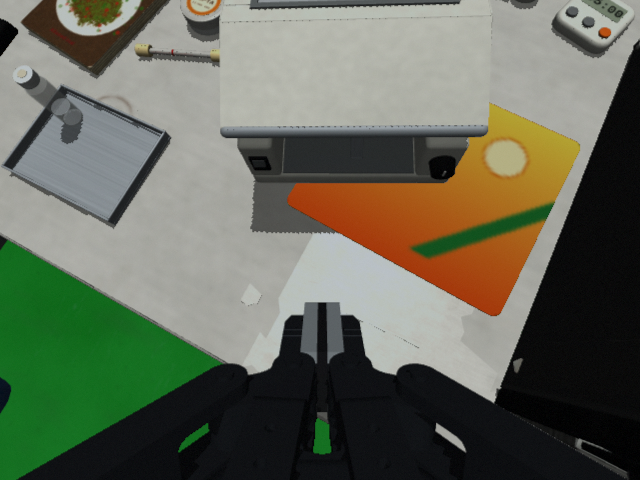

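```bash
cat > kin.py <<'E'
from h import *
from scipy.optimize import least_squares
def fk(q,p,s):
    h,L1,L2,L3,b,o7,a1,a2=p
    T=R.from_euler('z',b+s[0]*q[0]); x=np.array([0,0,h])
    T=T*R.from_euler('y',q[1])*R.from_euler('z',s[1]*q[2]); x=x+T.apply([a1,0,L1])
    T=T*R.from_euler('y',q[3]); x=x+T.apply([a2,0,0])
    T=T*R.from_euler('z',s[2]*q[4]); x=x+T.apply([0,0,L2])
    T=T*R.from_euler('y',q[5])*R.from_euler('z',s[3]*q[6]+o7); x=x+T.apply([0,0,L3])
    return x,T
E
python3 - <<'E'
from kin import *
import itertools,json
s=ctrl.state()
D=[([1.13581489,0.52204372,-0.03635136,1.60000324,0.02119702,1.02110923,-0.11274929],[222.807,-583.531,201.809],[-3.08834,-.56971,.00044]),
([.32,.04,-.45,1.56,.02,1.55,-1.33],[435.45,-12.79,482.36],[3.089,.57,0]),
(s['q'],s['ee_pos'],s['tool_rot'])]
wt=[1,.3,1]; best=None
for sg in itertools.product([-1,1],repeat=4):
    def f(p):
        o=[]
        for (q,x,r),k in zip(D,wt):
            X,T=fk(q,p,sg); o+=list(k*(X-np.array(x))/10)+list(k*30*(T.inv()*R.from_rotvec(r)).as_rotvec())
        return o+list(np.array(p[6:])/300)
    for o7 in(0,1.57,3.14,-1.57):
        m=least_squares(f,[300,400,400,250,0,o7,0,0])
        if best is None or m.cost<best[0]: best=(m.cost,m.x,sg,m.fun)
print(best[0],best[1].round(3),best[2],best[3].round(2))
json.dump([list(best[1]),list(best[2])],open('kin.json','w'))
E
```

```text
1.3216736530850226 [ 2.30111e+02  5.15160e+02  3.87952e+02  2.80342e+02 -9.00000e-02
  1.48700e+00  2.76650e+01 -2.64760e+01] (-1, -1, -1, -1) [ 0.24  0.07  0.02 -0.   -0.   -0.21 -0.06  0.6  -0.06  0.01  0.04 -0.01
 -0.01  0.02 -0.    1.45 -0.07  0.21  0.09 -0.09]
```

```bash
cat > kin.py <<'E'
from h import *
from scipy.optimize import least_squares
import json
SG=(-1,-1,-1,-1)
def fk(q,p):
    h,L1,L2,L3,b,o7,a1,a2,a3,o5,o3=p
    T=R.from_euler('z',b-q[0]); x=np.array([0,0,h])
    T=T*R.from_euler('y',q[1])*R.from_euler('z',o3-q[2]); x=x+T.apply([a1,0,L1])
    T=T*R.from_euler('y',q[3]); x=x+T.apply([a2,0,0])
    T=T*R.from_euler('z',o5-q[4]); x=x+T.apply([0,0,L2])
    T=T*R.from_euler('y',q[5]); x=x+T.apply([a3,0,0]); T=T*R.from_euler('z',-q[6]+o7); x=x+T.apply([0,0,L3])
    return x,T
LO=np.array([-2.91,-.3,-1.5,.17,-1.26,.16,-2.52]);HI=np.array([2.91,2.13,1.42,2.43,4.41,1.93,2.52])
def ik(P,Q,p,q0,n=12,rng=np.random.default_rng(0)):
    best=None
    for i in range(n):
        qi=np.clip(q0 if i==0 else rng.uniform(LO,HI)*.5+.5*np.array(q0),LO+.01,HI-.01)
        def f(q):
            X,T=fk(q,p); return np.r_[(X-P)/10,20*(T.inv()*Q).as_rotvec(),.003*(q-q0)]
        m=least_squares(f,qi,bounds=(LO+.03,HI-.03))
        if best is None or m.cost<best[0]: best=(m.cost,m.x)
        if best[0]<.01: break
    return best
E
python3 - <<'E'
from kin import *
s=ctrl.state()
D=[([1.13581489,0.52204372,-0.03635136,1.60000324,0.02119702,1.02110923,-0.11274929],[222.807,-583.531,201.809],[-3.08834,-.56971,.00044]),
([.32,.04,-.45,1.56,.02,1.55,-1.33],[435.45,-12.79,482.36],[3.089,.57,0]),
(list(s['q']),list(s['ee_pos']),list(s['tool_rot']))]
json.dump(D,open('D.json','w'))
def f(p):
    o=[]
    for (q,x,r),k in zip(D,[1,.3,1]):
        X,T=fk(q,p); o+=list(k*(X-np.array(x))/5)+list(k*60*(T.inv()*R.from_rotvec(r)).as_rotvec())
    return o+list(np.array(p[6:9])/500)+list(np.array([p[4],*p[9:]])*3)
m=least_squares(f,[230,515,388,280,-.09,1.487,0,0,0,0,0]); p=m.x
print(m.cost,p.round(3),m.fun.round(2)); json.dump(list(p),open('kin.json','w'))
def tool(th,a,L,ys,drop=0):
    ar=np.radians(a); n=np.array([np.sin(ar),np.cos(ar)]);d=np.array([np.cos(ar),-np.sin(ar)])
    b=np.array([90-195*np.cos(th),92+195*np.sin(th)]); t=b-16*n+d*L
    return w(t[0],ys,t[1]-drop)
q0=np.array(s['q'])
for ydir,nm in((-EY,'y-right'),(None,'x horiz')):
  for th,a in [(.16,25),(.16,45),(.16,60),(.16,70),(.5,60),(.9,75),(1.5,90)]:
    Q=rot(a)
    if ydir is None: Q=Q*R.from_euler('z',90,degrees=True)
    c,q=ik(tool(th,a,45,12),Q,p,np.array([-.3,.5,0,1.6,0,1,-1.0]))
    print(nm,th,a,round(c,3),q.round(2))
E
```

```text
3.9874568795721093 [ 2.14456e+02  5.02067e+02  3.74477e+02  2.66946e+02 -1.42000e-01
  1.52600e+00  3.41350e+01 -3.71090e+01 -6.67000e+00 -3.70000e-02
  7.10000e-02] [ 0.31  0.04  0.11  0.16 -0.26 -0.94 -0.14  1.09 -0.36  0.61  0.24 -0.34
 -0.02  0.07 -0.    1.91 -0.12  1.04  0.07 -0.07 -0.01 -0.42 -0.11  0.21]
y-right 0.16 25 0.117 [ 0.27  0.85 -0.7   2.4   3.1   0.98  2.15]
y-right 0.16 45 0.0 [-0.25  0.56 -0.05  2.3   3.36  0.49  1.51]
y-right 0.16 60 1.551 [-0.48  0.53  0.2   2.11 -1.23  0.19 -0.25]
y-right 0.16 70 0.0 [-0.38  0.53  0.07  2.09 -0.41  0.19 -1.06]
y-right 0.5 60 0.0 [-0.5   0.45  0.21  2.09 -1.08  0.19 -0.41]
y-right 0.9 75 0.0 [-0.42  0.48  0.08  1.72 -0.12  0.69 -1.38]
y-right 1.5 90 0.0 [-0.46  0.78  0.09  1.   -0.05  1.36 -1.47]
x horiz 0.16 25 0.117 [ 0.27  0.85 -0.7   2.4   3.1   0.98  0.58]
x horiz 0.16 45 0.0 [ 0.15  0.66 -0.58  2.3   2.83  0.5   0.61]
x horiz 0.16 60 0.0 [ 0.07  0.59 -0.49  2.17  1.93  0.19  1.43]
x horiz 0.16 70 0.0 [-0.58  0.54  0.32  2.09 -0.89  0.27 -2.18]
x horiz 0.5 60 0.0 [-0.5   0.45  0.21  2.09 -1.08  0.19 -1.98]
x horiz 0.9 75 0.0 [-0.9   0.58  0.8   1.71 -0.67  0.81 -2.49]
x horiz 1.5 90 0.206 [-0.91  1.04  1.39  1.03 -1.05  1.64 -2.49]
```

```bash
cat >> kin.py <<'E'
def tool(th,a,L,ys,drop=0,hw=11,psi=0):
    ar=np.radians(a); n=np.array([np.sin(ar),np.cos(ar)]);d=np.array([np.cos(ar),-np.sin(ar)])
    b=np.array([90-195*np.cos(th),92+195*np.sin(th)]); t=b-(5+hw)*n+d*L
    return w(t[0],ys,t[1]-drop)
E
python3 - <<'E'
from kin import *
p=json.load(open('kin.json')); s0=np.array([-.3,.5,0,2.,0,.4,-1.0])
for a in(48,55):
  for dz in(-40,-25,-12,0,12,25,40):
    f=EX*np.cos(np.radians(dz))+EY*np.sin(np.radians(dz)); y=-(EY*np.cos(np.radians(dz))-EX*np.sin(np.radians(dz)))
    for roll in(-25,0,25,90):
      Q=rot(a,y,f)*R.from_euler('z',roll,degrees=True)
      P=tool(.16,a,45,12,12)
      r=[]
      for st in (s0,s0+[0,0,0,0,-.8,-.2,.6],s0+[0,0,0,0,1,-.2,-.8]):
        r.append(ik(P,Q,p,st,1))
      c,q=min(r,key=lambda t:t[0])
      # approach 60 mm back
      c2=min(ik(P-EX*60,Q,p,q,1)[0],99)
      if c<.02: print(a,dz,roll,round(c,3),round(c2,2),q.round(2))
E
```

```text
48 12 -25 0.0 0.0 [ 0.57  1.09 -1.22  2.25  2.13  0.66 -2.49]
48 25 -25 0.0 0.0 [ 0.56  0.99 -1.07  2.18  2.02  0.32 -2.22]
48 25 0 0.0 0.0 [ 0.61  1.1  -1.2   2.18  1.9   0.46 -2.49]
48 40 -25 0.0 0.0 [ 0.57  1.   -1.03  2.08  1.03  0.21 -1.01]
48 40 0 0.0 0.08 [ 0.36  0.78 -0.68  2.08 -1.06  0.19  0.53]
48 40 25 0.0 0.08 [ 0.36  0.78 -0.68  2.08 -1.06  0.19  0.09]
48 40 90 0.0 0.08 [ 0.29  0.74 -0.57  2.08 -1.23  0.26 -0.89]
55 0 -25 0.0 0.27 [ 0.52  1.23 -1.4   2.23  1.93  1.06 -2.49]
55 12 -25 0.0 0.0 [ 0.44  0.86 -0.98  2.2   1.96  0.43 -2.49]
55 25 -25 0.0 0.0 [ 0.43  0.82 -0.87  2.14  1.66  0.19 -1.98]
55 25 0 0.0 0.0 [ 0.43  0.82 -0.87  2.14  1.66  0.19 -2.41]
55 40 -25 0.0 0.0 [ 0.3   0.74 -0.63  2.07 -0.5   0.19  0.37]
55 40 0 0.0 0.0 [ 0.26  0.71 -0.57  2.06 -0.7   0.22  0.12]
55 40 25 0.0 0.0 [ 0.14  0.67 -0.4   2.06 -1.02  0.3  -0.03]
55 40 90 0.0 0.0 [-0.03  0.63 -0.17  2.06 -1.23  0.42 -0.99]
```

```bash
cat >> kin.py <<'E'
def now(log=True):
    s=ctrl.state()
    if log:
        D=json.load(open('D.json')); D.append([list(s['q']),list(s['ee_pos']),list(s['tool_rot'])]); json.dump(D,open('D.json','w'))
    return s
def refit():
    D=json.load(open('D.json')); D[1][0:3]=D[1][0:3]
    def f(p):
        o=[]
        for i,(q,x,r) in enumerate(D):
            k=.3 if i==1 else 1
            X,T=fk(q,p); o+=list(k*(X-np.array(x))/5)+list(k*60*(T.inv()*R.from_rotvec(r)).as_rotvec())
        return o+list(np.array(p[6:9])/500)+list(np.array([p[4],*p[9:]])*3)
    m=least_squares(f,json.load(open('kin.json'))); json.dump(list(m.x),open('kin.json','w'))
    print('fit',m.cost.round(2),m.x.round(3)); return m.x,m.fun
def jpath(qs,p,g,ang=8,step=45):
    s=ctrl.state(); X0,T0=fk(s['q'],p); M=R.from_rotvec(s['tool_rot'])
    dX=s['ee_pos']-X0; dT=T0.inv()*M
    wp=[]; q=np.array(s['q'])
    for qt in qs:
        qt=np.array(qt,float); k=int(np.ceil(abs(qt-q).max()/.25))
        for i in range(1,k+1):
            X,T=fk(q+(qt-q)*i/k,p); wp.append((X+dX,T*dT,None))
        q=qt
    return plan(wp,g,step,ang)
E
python3 - <<'E'
from kin import *
p=json.load(open('kin.json')); s=now(False)
for a in(40,45,50,55):
  for L in(45,-15,-45):
    for ysign in(1,):
      P=tool(.16,a,L,30,12); Q=rot(a,EY)
      c,q=ik(P,Q,p,np.array([-.25,.56,-.05,2.3,3.3,.4,-1.6]),1); print(a,L,round(c,3),q.round(2))
jpath([[.05,.1,-.2,2.1,-.2,.5,-1.1]],p,1)
E
```

```text
40 45 0.0 [-0.28  0.61 -0.06  2.35  3.28  0.68 -1.56]
40 -15 0.949 [ 0.03  0.51 -0.41  2.4   3.1   0.52 -1.31]
40 -45 3.069 [ 0.12  0.45 -0.49  2.4   3.1   0.4  -1.31]
45 45 0.0 [-0.29  0.58 -0.06  2.31  3.28  0.53 -1.58]
45 -15 0.005 [-0.03  0.48 -0.34  2.4   3.1   0.47 -1.35]
45 -45 0.517 [ 0.04  0.41 -0.41  2.4   3.1   0.35 -1.35]
50 45 0.0 [-0.29  0.57 -0.06  2.27  3.29  0.38 -1.59]
50 -15 0.0 [-0.24  0.43 -0.11  2.35  3.33  0.32 -1.63]
50 -45 0.0 [-0.19  0.36 -0.15  2.38  3.36  0.28 -1.66]
55 45 0.0 [-0.3   0.56 -0.07  2.23  3.29  0.24 -1.61]
55 -15 0.0 [-0.35  0.42  0.02  2.29  3.64  0.19 -1.97]
55 -45 0.0 [-0.45  0.35  0.15  2.32  3.98  0.19 -2.32]
5
[[0.028,0.003,-0.008,0.034,0.019,-0.009,1],
[0.02,0.006,-0.01,0.012,-0.013,-0.006,1],
[0.015,0.013,-0.012,-0.019,-0.036,0.001,1],
[0.01,0.02,-0.015,-0.056,-0.052,0.01,1],
[0.008,0.028,-0.019,-0.095,-0.055,0.025,1]]
end [526.7  59.1 285.8]
```

drive_tool([
  [[0.028,0.003,-0.008,0.034,0.019,-0.009,1],[0.02,0.006,-0.01,0.012,-0.013,-0.006,1],[0.015,0.013,-0.012,-0.019,-0.036,0.001,1],[0.01,0.02,-0.015,-0.056,-0.052,0.01,1],[0.008,0.028,-0.019,-0.095,-0.055,0.025,1]],
])

```text
time: 3.95
ee_pos: [524.2, 62.2, 285.5]
tool_rot: [-2.899, -0.63, -0.695]
force: [-0.9, -0.2, -1.3]
gripper_width: -0.003
gripper_force: 0.0
```

```bash
python3 - <<'E'
from kin import *
s=now(); print(s['q'].round(3),s['ee_pos'].round(1))
p,f=refit(); print(f[-30:].round(2))
E
```

```text
[-0.176  0.056  0.028  2.138 -0.254  0.506 -1.096] [524.2  62.2 285.5]
fit 8.92 [ 2.92395e+02  5.05928e+02  4.05387e+02  3.20648e+02 -1.28000e-01
  1.50200e+00  9.86300e+00 -9.71100e+00 -1.36160e+01 -1.40000e-02
  4.40000e-02]
[ 0.25  0.1   0.04  0.07 -0.58 -0.82  0.62  1.11 -0.34  0.23  0.15 -0.16
  0.26 -0.13 -0.34  2.49 -0.21  0.55 -0.51  1.01  0.4   2.52  0.28  0.31
  0.02 -0.02 -0.03 -0.38 -0.04  0.13]
```

```bash
python3 - <<'E'
from kin import *
import itertools
D=json.load(open('D.json'))
def fk2(q,p,s):
    h,L1,L2,L3,b,o7,a1,a2,a3,lx,ly,o3,o5=p
    T=R.from_euler('z',b+s[0]*q[0]); x=np.array([lx,ly,h])
    T=T*R.from_euler('y',q[1])*R.from_euler('z',o3+s[1]*q[2]); x=x+T.apply([a1,0,L1])
    T=T*R.from_euler('y',q[3]); x=x+T.apply([a2,0,0])
    T=T*R.from_euler('z',o5+s[2]*q[4]); x=x+T.apply([0,0,L2])
    T=T*R.from_euler('y',q[5]); x=x+T.apply([a3,0,0]); T=T*R.from_euler('z',s[3]*q[6]+o7); x=x+T.apply([0,0,L3])
    return x,T
out=[]
for s in itertools.product([-1,1],repeat=4):
    def f(p):
        o=[]
        for i,(q,x,r) in enumerate(D):
            k=.3 if i==1 else 1
            X,T=fk2(q,p,s); o+=list(k*(X-np.array(x))/5)+list(k*60*(T.inv()*R.from_rotvec(r)).as_rotvec())
        return np.r_[o,np.array(p[6:11])/30,p[4],p[11]*10,p[12]*10]
    for o7 in(0,1.57,3.14,-1.57):
        m=least_squares(f,[290,500,400,300,0,o7]+[0]*7); out.append((m.cost,s,m.x,m.fun))
out.sort(key=lambda t:t[0])
for o in out[:6:2]: print(o[0].round(2),o[1],o[2].round(3),'\n',o[3].round(1))
E
```

```text
3.03 (-1, -1, -1, -1) [ 4.32141e+02  4.27452e+02  4.12884e+02  3.81942e+02 -3.90000e-02
  1.53900e+00  1.65660e+01 -7.23000e+00 -9.58600e+00 -2.13820e+01
 -4.47410e+01  4.00000e-03  0.00000e+00] 
 [ 0.3  0.   0.1 -0.  -0.1 -0.2 -0.3  0.2 -0.5  0.   0.1  0.1 -0.3  0.2
 -0.1  1.1 -0.1  0.1  0.2 -0.   0.1  0.9  0.   0.   0.6 -0.2 -0.3 -0.7
 -1.5 -0.   0.   0. ]
3.03 (-1, -1, -1, -1) [ 4.32141e+02  4.27452e+02  4.12884e+02  3.81942e+02 -3.90000e-02
  1.53900e+00  1.65660e+01 -7.23000e+00 -9.58600e+00 -2.13820e+01
 -4.47410e+01  4.00000e-03  0.00000e+00] 
 [ 0.3  0.   0.1 -0.  -0.1 -0.2 -0.3  0.2 -0.5  0.   0.1  0.1 -0.3  0.2
 -0.1  1.1 -0.1  0.1  0.2 -0.   0.1  0.9  0.   0.   0.6 -0.2 -0.3 -0.7
 -1.5 -0.   0.   0. ]
470.11 (1, 1, 1, 1) [ 1.709946e+03 -1.252073e+03 -6.240500e+01  4.175020e+02  6.970000e-01
  5.079000e+00  2.481990e+02 -1.362970e+02 -6.364900e+01  2.111330e+02
 -2.333040e+02  3.690000e-01 -2.390000e-01] 
 [ -1.3   2.8   7.6  -2.1  -0.9   2.6  -1.7  -6.9 -18.2   3.4  -2.1  -0.5
   1.6  -8.6   3.5   0.7  -1.1  -3.4  -0.9   9.2  -5.6  -2.2  -3.9   0.9
   8.3  -4.5  -2.1   7.   -7.8   0.7   3.7  -2.4]
```

```bash
python3 - <<'E'
s=open('kin.py').read()
i=s.index('def fk'); j=s.index('LO=')
s=s[:i]+'''def fk(q,p):
    h,L1,L2,L3,b,o7,a1,a2,a3,y1,y2,y3,t=p
    T=R.from_euler('z',b-q[0]); x=np.array([0,0,h])+T.apply([0,y1,0])
    T=T*R.from_euler('y',q[1])*R.from_euler('z',-q[2]); x=x+T.apply([a1,y2,L1])
    T=T*R.from_euler('y',q[3]); x=x+T.apply([a2,0,0])
    T=T*R.from_euler('z',-q[4]); x=x+T.apply([0,y3,L2])
    T=T*R.from_euler('y',q[5]); x=x+T.apply([a3,0,0]); T=T*R.from_euler('z',-q[6]+o7); x=x+T.apply([0,0,L3])
    return x,T
'''+s[j:]
s=s.replace("return o+list(np.array(p[6:9])/500)+list(np.array([p[4],*p[9:]])*3)","return np.r_[o,np.array(p[6:12])/40,p[4],p[12]]")
open('kin.py','w').write(s)
import json
json.dump([430,430,410,380,-.04,1.54]+[0]*7,open('kin.json','w'))
from kin import *
p,f=refit(); print(f.round(1))
s=now(False)
tgt=[]
q=np.array([-.25,.4,-.1,2.3,3.3,.35,-1.6])
for L in(45,0,-45):
    c,q=ik(tool(.16,50,L,35,12),rot(50,EY),p,q,3); print(L,round(c,3),q.round(2)); tgt.append(q)
A=[[-.15,.1,0,2.1,0.3,.35,-1.2],[-.15,.15,0,2.15,1.6,.3,-1.4],[-.17,.2,-.05,2.2,3.,.3,-1.6]]
for a in A: print(fk(a,p)[0].round(), sh(fk(a,p)[0]))
jpath(A,p,1)
E
```

```text
fit 0.55 [ 3.16337e+02  5.26408e+02  4.17288e+02  3.52242e+02 -5.00000e-03
  1.56600e+00  3.38900e+00 -2.37700e+00 -7.76000e-01 -2.17490e+01
 -3.22340e+01 -1.86600e+00  0.00000e+00]
[ 0.  -0.  -0.  -0.  -0.  -0.  -0.1  0.2 -0.1  0.   0.1  0.1 -0.1  0.1
 -0.1  0.2 -0.   0.   0.  -0.   0.1  0.1  0.  -0.   0.1 -0.1 -0.  -0.5
 -0.8 -0.  -0.   0. ]
45 0.0 [-0.34  0.61 -0.05  2.35  3.21  0.51 -1.55]
0 0.0 [-0.22  0.5  -0.19  2.4   3.09  0.45 -1.41]
-45 0.064 [ 0.7   0.89 -1.47  2.4   1.96  0.85 -0.03]
[602.  -4. 309.] [-149.6 -149.5  309. ]
[665. -62. 339.] [-118.3 -228.7  339.4]
[692.  82. 346.] [ -31.2 -111.5  346.2]
30
[[0.005,0.018,0.001,-0.063,0.004,-0.083,1],
[0.004,0.018,0.002,-0.062,0.004,-0.082,1],
[0.006,0.017,0.001,-0.057,0.009,-0.085,1],
[0.006,0.017,0.003,-0.057,0.008,-0.086,1],
[0.007,0.015,0.002,-0.051,0.013,-0.088,1],
[0.006,0.015,0.002,-0.052,0.014,-0.087,1],
[-0.005,0.01,0.002,-0.038,-0.02,-0.11,1],
[-0.007,0.009,0.002,-0.039,-0.019,-0.11,1],
[-0.004,0.009,0.002,-0.037,-0.016,-0.111,1],
[-0.005,0.009,0.003,-0.036,-0.017,-0.111,1],
[-0.003,0.008,0.002,-0.035,-0.012,-0.112,1],
[-0.003,0.007,0.002,-0.035,-0.013,-0.112,1],
[-0.002,0.008,0.002,-0.034,-0.009,-0.112,1],
[-0.002,0.007,0.002,-0.033,-0.009,-0.113,1],
[0,0.007,0.002,-0.032,-0.006,-0.113,1],
[-0.001,0.007,0.002,-0.033,-0.005,-0.113,1],
[0.001,0.006,0.001,-0.031,-0.002,-0.114,1],
[0.001,0.007,0.002,-0.032,-0.002,-0.113,1],
[0.005,0.008,0.001,-0.037,0.002,-0.128,1],
[0.004,0.009,0.001,-0.036,0.001,-0.127,1],
[0.006,0.009,0.001,-0.039,0.004,-0.127,1],
[0.004,0.01,0.001,-0.039,0.005,-0.128,1],
[0.007,0.01,0,-0.041,0.007,-0.126,1],
[0.006,0.011,0.001,-0.04,0.007,-0.127,1],
[0.007,0.012,0.001,-0.044,0.009,-0.126,1],
[0.006,0.012,0.001,-0.043,0.009,-0.125,1],
[0.008,0.013,0,-0.046,0.011,-0.125,1],
[0.007,0.013,0.001,-0.045,0.011,-0.125,1],
[0.008,0.014,0.001,-0.048,0.012,-0.124,1],
[0.006,0.015,0.001,-0.048,0.011,-0.124,1]]
end [692.   82.1 345.6]
```

```bash
python3 - <<'E'
from kin import *
p=json.load(open('kin.json'))
for a in(50,54,58):
  q=np.array([-.25,.4,-.1,2.3,3.3,.35,-1.6])
  for L in(45,0,-25,-45,-70):
    c,q=ik(tool(.16,a,L,35,12),rot(a,EY),p,q,1); print(a,L,round(c,3),q.round(2))
s=now(False)
def pos(q5,q6,q7,P,q0):
    def f(v):
        q=np.r_[v,q5,q6,q7]; return np.r_[(fk(q,p)[0]-P)/5,.3*(v-q0[:4])]
    m=least_squares(f,q0[:4],bounds=(LO[:4]+.05,HI[:4]-.08)); return np.r_[m.x,q5,q6,q7]
q=np.array(s['q']); 
for P in ([500,170,330],[480,150,300],[560,150,330]):
  print(P); q=np.array(s['q'])
  for q5,q6,q7 in((0,.4,-1.2),(.8,.25,-1.3),(1.6,.25,-1.4),(2.4,.25,-1.5),(3.2,.3,-1.55)):
    q=pos(q5,q6,q7,np.array(P),q); X,T=fk(q,p); print(q.round(2),X.round(),T.apply([0,0,1]).round(2))
E
```

```text
50 45 0.0 [-0.34  0.61 -0.05  2.35  3.21  0.51 -1.55]
50 0 0.0 [-0.22  0.5  -0.19  2.4   3.09  0.45 -1.41]
50 -25 0.0 [ 0.51  0.7  -1.14  2.4   2.21  0.64 -0.35]
50 -45 0.064 [ 0.7   0.89 -1.47  2.4   1.96  0.85 -0.03]
50 -70 0.342 [ 0.74  0.77 -1.47  2.4   1.87  0.73  0.  ]
54 45 0.0 [-0.35  0.58 -0.04  2.3   3.22  0.37 -1.57]
54 0 0.0 [-0.33  0.47 -0.05  2.35  3.23  0.31 -1.58]
54 -25 0.0 [-0.32  0.41 -0.07  2.38  3.24  0.27 -1.59]
54 -45 0.0 [-0.3   0.36 -0.08  2.39  3.25  0.23 -1.6 ]
54 -70 0.071 [-0.45  0.29  0.12  2.4   3.72  0.19 -2.07]
58 45 0.0 [-0.35  0.56 -0.04  2.26  3.24  0.24 -1.6 ]
58 0 0.0 [-0.43  0.46  0.07  2.31  3.52  0.19 -1.89]
58 -25 0.0 [-0.56  0.4   0.22  2.33  3.88  0.19 -2.26]
58 -45 0.0 [-0.64  0.36  0.32  2.35  4.11  0.19 -2.49]
58 -70 0.153 [-0.69  0.3   0.37  2.38  4.12  0.19 -2.49]
[500, 170, 330]
[-0.32 -0.06 -0.12  2.19  0.    0.4  -1.2 ] [500. 170. 330.] [ 0.52  0.23 -0.82]
[-0.37 -0.09 -0.18  2.32  0.8   0.25 -1.3 ] [500. 170. 330.] [ 0.66  0.18 -0.73]
[ 0.89 -0.09 -1.45  2.35  1.6   0.25 -1.4 ] [511. 174. 330.] [ 0.76  0.11 -0.64]
[ 0.95  0.16 -1.4
[... 286 characters left out ...]
[480. 150. 300.] [ 0.63  0.12 -0.76]
[ 0.92  0.08 -1.45  2.35  1.6   0.25 -1.4 ] [515. 161. 299.] [ 0.69  0.18 -0.7 ]
[ 0.97  0.37 -1.45  2.35  2.4   0.25 -1.5 ] [551. 172. 298.] [ 0.69  0.4  -0.61]
[ 1.06  0.79 -1.45  2.35  3.2   0.3  -1.55] [570. 178. 297.] [ 0.64  0.66 -0.39]
[560, 150, 330]
[-0.28  0.04 -0.08  2.1   0.    0.4  -1.2 ] [560. 150. 330.] [ 0.53  0.2  -0.82]
[-0.33  0.01 -0.14  2.23  0.8   0.25 -1.3 ] [560. 150. 330.] [ 0.67  0.14 -0.73]
[-0.35  0.01 -0.16  2.32  1.6   0.25 -1.4 ] [560. 150. 330.] [ 0.74  0.13 -0.66]
[ 0.73  0.09 -1.17  2.35  2.4   0.25 -1.5 ] [560. 150. 330.] [ 0.77  0.23 -0.59]
[ 1.1   0.51 -1.45  2.35  3.2   0.3  -1.55] [577. 154. 330.] [ 0.72  0.53 -0.45]
```

```bash
python3 - <<'E'
from kin import *
p=json.load(open('kin.json')); s=now(False)
def pos(q5,q6,q7,P,q0):
    def f(v):
        q=np.r_[v,q5,q6,q7]; return np.r_[(fk(q,p)[0]-P)/5,.3*(v-q0[:4])]
    m=least_squares(f,q0[:4],bounds=(LO[:4]+.05,HI[:4]-.08)); return np.r_[m.x,q5,q6,q7]
for P in ([640,180,340],[680,160,360]):
  print(P); q=np.array(s['q']); A=[]
  for q5,q6,q7 in((0,.4,-1.2),(.8,.25,-1.3),(1.6,.25,-1.4),(2.4,.25,-1.5),(3.2,.3,-1.6)):
    q=pos(q5,q6,q7,np.array(P),q); A.append(q);X,T=fk(q,p); print(q.round(2),X.round(),T.apply([0,0,1]).round(2))
  if P[0]==640:
    q=np.array(s['q'])
    P0=P;Q0=T;B=A
P1=tool(.16,54,-45,35,12);Q1=rot(54,EY); q=B[-1]; dq=(Q0.inv()*Q1).as_rotvec()
for t in np.linspace(0,1,6):
    c,q=ik(P0+(P1-P0)*t,Q0*R.from_rotvec(dq*t),p,q,1); print(round(c,3),q.round(2))
jpath(B,p,1)
E
```

```text
[640, 180, 340]
[-0.29  0.17 -0.07  1.93  0.    0.4  -1.2 ] [640. 180. 340.] [ 0.55  0.22 -0.8 ]
[-0.34  0.15 -0.12  2.06  0.8   0.25 -1.3 ] [640. 180. 340.] [ 0.68  0.15 -0.72]
[-0.35  0.14 -0.14  2.15  1.6   0.25 -1.4 ] [640. 180. 340.] [ 0.76  0.14 -0.64]
[-0.33  0.15 -0.12  2.22  2.4   0.25 -1.5 ] [640. 180. 340.] [ 0.8   0.2  -0.57]
[-0.28  0.16 -0.07  2.26  3.2   0.3  -1.6 ] [640. 180. 340.] [ 0.8   0.31 -0.52]
[680, 160, 360]
[-0.27  0.2  -0.05  1.87  0.    0.4  -1.2 ] [680. 160. 360.] [ 0.59  0.2  -0.78]
[-0.31  0.17 -0.09  1.99  0.8   0.25 -1.3 ] [680. 160. 360.] [ 0.71  0.12 -0.69]
[-0.33  0.17 -0.11  2.08  1.6   0.25 -1.4 ] [680. 160. 360.] [ 0.79  0.11 -0.61]
[-0.3   0.17 -0.09  2.16  2.4   0.25 -1.5 ] [680. 160. 360.] [ 0.83  0.17 -0.54]
[-0.26  0.19 -0.05  2.19  3.2   0.3  -1.6 ] [680. 160. 360.] [ 0.83  0.28 -0.49]
0.0 [-0.28  0.16 -0.07  2.26  3.2   0.3  -1.6 ]
0.0 [-0.27  0.18 -0.08  2.29  3.22  0.28 -1.61]
0.0 [-0.27  0.21 -0.09  2.32  3.23  0.26 -1.61]
0.0 [-0.27  0.25 -0.1   2.35  3.24  0.25 -1.6 ]
0.0 [-0.28  0.3  -0.09  2.37  3.24  0.24 -1.6 ]
0.0 [-0.29  0.36 -
[... 823 characters left out ...]
19,0,-0.114,1],
[0.003,0.001,-0.001,-0.019,0,-0.115,1],
[-0.003,0.001,0,-0.017,-0.007,-0.106,1],
[-0.002,0,0.001,-0.017,-0.007,-0.106,1],
[-0.001,0,0,-0.017,-0.004,-0.106,1],
[-0.001,0,0,-0.018,-0.004,-0.107,1],
[0.001,0,0,-0.017,-0.001,-0.106,1],
[0.001,0.001,0,-0.018,-0.001,-0.106,1],
[0.002,0,0,-0.018,0.002,-0.106,1],
[0.003,0.001,-0.001,-0.018,0.003,-0.106,1],
[-0.003,0,0,-0.016,-0.01,-0.101,1],
[-0.003,-0.001,0.001,-0.015,-0.01,-0.1,1],
[-0.001,0,0,-0.018,-0.006,-0.1,1],
[-0.001,-0.001,0,-0.017,-0.007,-0.1,1],
[0.001,0.001,0,-0.02,-0.003,-0.1,1],
[0.001,0.001,0,-0.02,-0.004,-0.099,1],
[0.002,0.001,0,-0.023,0,-0.099,1],
[0.002,0.002,-0.001,-0.022,-0.001,-0.099,1]]
end [639.7 180.2 339.9]
```

drive_tool([
  [[0.04,-0.01,0.006,-0.021,0.045,-0.101,1],[0.04,-0.007,0.008,-0.02,0.045,-0.1,1],[0.029,-0.009,0.005,-0.008,0.038,-0.063,1],[0.029,-0.007,0.005,-0.008,0.038,-0.064,1],[0.029,-0.006,0.006,-0.008,0.038,-0.063,1],[-0.003,0.004,0.001,-0.037,-0.005,-0.114,1],[-0.004,0.003,0,-0.038,-0.004,-0.114,1],[-0.001,0.001,0,-0.031,0.002,-0.117,1],[-0.001,0.002,0.001,-0.032,0.001,-0.116,1],[0.002,-0.001,-0.001,-0.026,0.008,-0.119,1],[0.002,0,0,-0.027,0.008,-0.119,1],[0.004,-0.002,-0.001,-0.022,0.014,-0.12,1],[0.005,-0.002,-0.001,-0.021,0.013,-0.12,1],[-0.003,0,0,-0.017,-0.01,-0.114,1],[-0.003,0,0.001,-0.018,-0.009,-0.113,1],[-0.001,0,0,-0.017,-0.007,-0.114,1],[0,0.001,0,-0.017,-0.007,-0.114,1],[0.001,0,0,-0.018,-0.003,-0.114,1],[0,0,0,-0.019,-0.004,-0.114,1],[0.002,0.001,0,-0.019,0,-0.114,1]],
])

```text
time: 5.95
ee_pos: [639.1, 179.0, 337.9]
tool_rot: [1.241, 2.047, 0.73]
force: [-0.9, 0.4, 0.8]
gripper_width: -0.001
gripper_force: 0.0
```

```bash
python3 - <<'E'
from kin import *
s=now(); print(s['q'].round(2),s['ee_pos'].round(1)); p,_=refit()
q0=s['q']
# target: direct pose interpolation to approach vs joint path
P1=tool(.16,54,-45,35,12);Q1=rot(54,EY)
qe=np.array([-0.28,.16,-.07,2.26,3.2,.3,-1.6])
jpath([qe],p,1,ang=8)
E
```

```text
[-0.74  0.14  0.28  2.16  1.51  0.19 -1.42] [639.1 179.  337.9]
fit 0.58 [ 3.19452e+02  5.28293e+02  4.20109e+02  3.54641e+02 -3.00000e-03
  1.56900e+00  1.70700e+00 -5.39000e-01  2.92000e-01 -2.26150e+01
 -3.44520e+01 -6.91000e-01  0.00000e+00]
14
[[-0.007,0,0.001,-0.013,-0.016,-0.128,1],
[-0.008,-0.001,0.001,-0.014,-0.016,-0.127,1],
[-0.005,0,0.001,-0.016,-0.013,-0.127,1],
[-0.005,-0.001,0.001,-0.016,-0.013,-0.128,1],
[-0.003,0,0.001,-0.019,-0.009,-0.126,1],
[-0.004,0,0.001,-0.019,-0.009,-0.127,1],
[-0.001,0.001,0,-0.023,-0.006,-0.126,1],
[-0.001,0.001,0,-0.024,-0.006,-0.125,1],
[0.001,0.002,0,-0.028,-0.003,-0.124,1],
[0.001,0.003,0,-0.027,-0.002,-0.125,1],
[0.003,0.004,-0.001,-0.032,-0.001,-0.123,1],
[0.003,0.004,-0.001,-0.033,0,-0.123,1],
[0.004,0.006,-0.001,-0.037,0.001,-0.121,1],
[0.004,0.006,-0.001,-0.037,0.001,-0.122,1]]
end [642.4 177.7 340.9]
```

drive_tool([
  [[-0.007,0,0.001,-0.013,-0.016,-0.128,1],[-0.008,-0.001,0.001,-0.014,-0.016,-0.127,1],[-0.005,0,0.001,-0.016,-0.013,-0.127,1],[-0.005,-0.001,0.001,-0.016,-0.013,-0.128,1],[-0.003,0,0.001,-0.019,-0.009,-0.126,1],[-0.004,0,0.001,-0.019,-0.009,-0.127,1],[-0.001,0.001,0,-0.023,-0.006,-0.126,1],[-0.001,0.001,0,-0.024,-0.006,-0.125,1],[0.001,0.002,0,-0.028,-0.003,-0.124,1],[0.001,0.003,0,-0.027,-0.002,-0.125,1],[0.003,0.004,-0.001,-0.032,-0.001,-0.123,1],[0.003,0.004,-0.001,-0.033,0,-0.123,1],[0.004,0.006,-0.001,-0.037,0.001,-0.121,1],[0.004,0.006,-0.001,-0.037,0.001,-0.122,1]],
])

```text
time: 7.35
ee_pos: [642.3, 177.9, 341.1]
tool_rot: [-0.402, 2.091, 0.22]
force: [0.4, -0.4, -0.1]
gripper_width: 0.004
gripper_force: 0.0
```

```bash
python3 - <<'E'
from kin import *
s=now(); print(s['q'].round(2),s['ee_pos'].round(1)); p,_=refit()
P1=tool(.16,54,-45,35,12);Q1=rot(54,EY); Q0=R.from_rotvec(s['tool_rot']); dq=(Q0.inv()*Q1).as_rotvec();q=s['q']
for t in np.linspace(.25,1,4):
    c,q=ik(s['ee_pos']+(P1-s['ee_pos'])*t,Q0*R.from_rotvec(dq*t),p,q,1); print(round(c,3),q.round(2))
plan([(P1,Q1,None)],1)
E
```

```text
[-0.27  0.16 -0.08  2.26  3.19  0.3  -1.59] [642.3 177.9 341.1]
fit 0.59 [ 3.19696e+02  5.28907e+02  4.20356e+02  3.55365e+02 -2.00000e-03
  1.57000e+00  1.19100e+00 -3.55000e-01  3.04000e-01 -2.25020e+01
 -3.52580e+01 -5.01000e-01  0.00000e+00]
0.0 [-0.26  0.19 -0.1   2.3   3.21  0.27 -1.6 ]
0.0 [-0.27  0.23 -0.1   2.34  3.22  0.25 -1.59]
0.0 [-0.29  0.29 -0.1   2.37  3.21  0.24 -1.58]
0.0 [-0.31  0.36 -0.09  2.4   3.21  0.24 -1.56]
6
[[0.038,0.005,0.002,-0.012,0.083,-0.01,1],
[0.039,0.005,0.004,-0.013,0.083,-0.011,1],
[0.038,0.006,0.008,-0.012,0.083,-0.01,1],
[0.037,0.006,0.009,-0.013,0.083,-0.011,1],
[0.036,0.006,0.012,-0.012,0.083,-0.01,1],
[0.036,0.006,0.014,-0.013,0.083,-0.011,1]]
end [528.  164.3 138.3]
```

drive_tool([
  [[0.038,0.005,0.002,-0.012,0.083,-0.01,1],[0.039,0.005,0.004,-0.013,0.083,-0.011,1],[0.038,0.006,0.008,-0.012,0.083,-0.01,1],[0.037,0.006,0.009,-0.013,0.083,-0.011,1],[0.036,0.006,0.012,-0.012,0.083,-0.01,1],[0.036,0.006,0.014,-0.013,0.083,-0.011,1]],
])

```text
time: 7.95
ee_pos: [526.1, 163.4, 135.5]
tool_rot: [-0.566, 2.465, 0.183]
force: [0.3, 0.9, -0.4]
gripper_width: -0.002
gripper_force: 0.0
```

```bash
python3 - <<'E'
from kin import *
s=now(); print(s['q'].round(2),s['ee_pos'].round(1),sh(s['ee_pos']),s['force'].round(1))
im,d,c=snap('side'); W=cloud(d,c); 
# hood lip: bar points in shaker frame
P=W.reshape(-1,3);P=P[np.isfinite(P).all(1)]-C
X=P@EX;Y=P@EY;Z=P[:,2]
k=(X<-85)&(X>-115)&(Z>100)&(Z<135)&((Y<-50)|(Y>75))&(abs(Y)<90)
for x in range(-112,-84,3):
    m=k&(X>=x)&(X<x+3); 
    if m.sum(): print(x,m.sum(),np.percentile(Z[m],[5,50,95]).round(1))
# anything dark of catch in recess
k=(X<-70)&(X>-100)&(Z>55)&(Z<110)&(Y>-40)&(Y<30); print('recess pts',k.sum(), np.c_[X,Y,Z][k][:20].round())
save('side1.png',cv2.resize(im[230:380,270:440],(680,600),interpolation=cv2.INTER_CUBIC))
plan([(tool(.16,54,44,35,12),rot(54,EY),6)],1)
E
```

```text
[-0.31  0.36 -0.09  2.4   3.2   0.24 -1.56] [526.1 163.4 135.5] [-144.4   34.7  135.5] [ 0.3  0.9 -0.4]
-109 64 [123.  125.8 128.9]
-106 107 [124.4 128.1 130. ]
-103 92 [127.2 129.2 131.8]
-100 84 [128.3 130.3 132.4]
-97 86 [129.2 130.8 132.7]
-94 95 [130.1 132.2 133.9]
-91 79 [131.2 133.1 134.5]
-88 67 [131.7 133.6 134.8]
recess pts 67 [[-92.  -1.  89.]
 [-92.   0.  85.]
 [-92.  -2.  87.]
 [-92.  -3.  89.]
 [-92.  -4.  89.]
 [-93.  -1.  84.]
 [-92.  -2.  83.]
 [-92.  -3.  85.]
 [-92.  -5.  87.]
 [-92.  -7.  89.]
 [-92.  -8.  91.]
 [-93.  -1.  82.]
 [-94.  -3.  85.]
 [-93.  -4.  84.]
 [-92.  -5.  85.]
 [-92.  -7.  85.]
 [-93.  -9.  89.]
 [-91.  -9.  87.]
 [-93.  -1.  79.]
 [-93.  -2.  79.]]
6
[[-0.002,0,0.014,0,-0.003,0,1],
[-0.001,0,0.015,0,-0.003,-0.001,1],
[-0.002,0,0.014,0.001,-0.004,0,1],
[-0.001,0,0.015,0,-0.003,0,1],
[-0.002,-0.001,0.014,0,-0.003,-0.001,1],
[-0.001,0,0.015,0,-0.003,0,1]]
end [575.4 187.3  65.7]
```

View pics/side1.png

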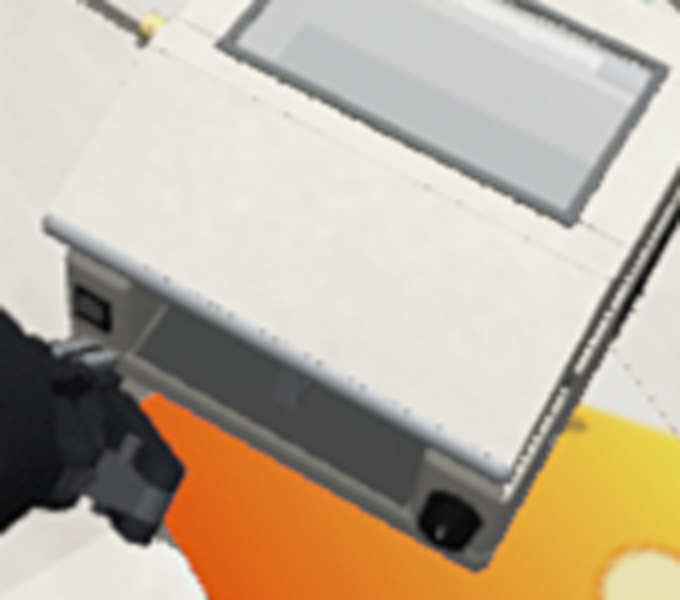

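drive_tool([
  [[-0.001,0,0.015,0,-0.003,0,1],[-0.001,0,0.015,0,-0.003,0,1],[-0.001,0,0.015,0,-0.003,0,1],[-0.001,0,0.015,0,-0.003,0,1],[-0.001,0,0.014,0,-0.003,0,1],[-0.001,0,0.014,0,-0.003,0,1]],
])

```text
time: 8.6
ee_pos: [579.2, 188.6, 69.6]
tool_rot: [-0.561, 2.447, 0.187]
force: [0.3, -0.3, 0.5]
gripper_width: 0.0
gripper_force: 0.0
```

```bash
python3 - <<'E'
from kin import *
s=now(); print(s['q'].round(2),s['ee_pos'].round(1),sh(s['ee_pos']),s['force'].round(1))
print(R.from_rotvec(s['tool_rot']).inv().apply(-EY).round(3), 'target',sh(tool(.17,54,44,35,12)))
E
```

```text
[-0.34  0.58 -0.06  2.31  3.17  0.38 -1.53] [579.2 188.6  69.6] [-85.6  34.1  69.6] [ 0.3 -0.3  0.5]
[-0.003 -1.     0.001] target [-89.3  35.   68. ]
```

drive_tool([
  [[0.004,-0.006,0,0,0,0,1],[0,-0.006,0,0,0,0,1],[0,-0.006,0,0,0,0,1],[0,0,0,0,0,0,1]],
])

```text
time: 9.0
ee_pos: [585.1, 169.4, 68.8]
tool_rot: [-0.561, 2.445, 0.185]
force: [-0.1, 0.6, 0.3]
gripper_width: 0.001
gripper_force: 0.0
```

drive_tool([
  [[0,-0.002,0,0,0,0,1],[0,-0.002,0,0,0,0,1],[0,0,0,0,0,0,1]],
])

```text
time: 9.3
ee_pos: [586.5, 167.1, 68.3]
tool_rot: [-0.564, 2.445, 0.186]
force: [0.4, 0.0, -1.0]
gripper_width: 0.001
gripper_force: 0.0
```

drive_tool([
  [[0,-0.002,0,0,0,0,1],[0,-0.002,0,0,0,0,1],[0,0,0,0,0,0,1]],
])

```text
time: 9.6
ee_pos: [588.2, 163.4, 68.2]
tool_rot: [-0.564, 2.445, 0.186]
force: [-0.4, -0.5, -0.7]
gripper_width: 0.0
gripper_force: 0.0
```

drive_tool([
  [[0,-0.002,0,0,0,0,1],[0,-0.002,0,0,0,0,1],[0,0,0,0,0,0,1]],
])

```text
time: 9.9
ee_pos: [590.0, 159.8, 68.1]
tool_rot: [-0.564, 2.446, 0.185]
force: [-0.8, 0.1, 0.5]
gripper_width: -0.001
gripper_force: 0.0
```

```bash
python3 - <<'E'
from kin import *
s=now(); print(s['ee_pos'].round(1),sh(s['ee_pos']),s['force'].round(1),s['force']@EX,s['force']@EY)
im,d,c=snap('side'); save('side2.png',cv2.resize(im[260:360,300:420],(720,600),interpolation=cv2.INTER_CUBIC))
E
```

```text
[590.  159.8  68.1] [-88.5   3.4  68.1] [-0.8  0.1  0.5] -0.6798136028888011 0.45526586346247866
```

View pics/side2.png

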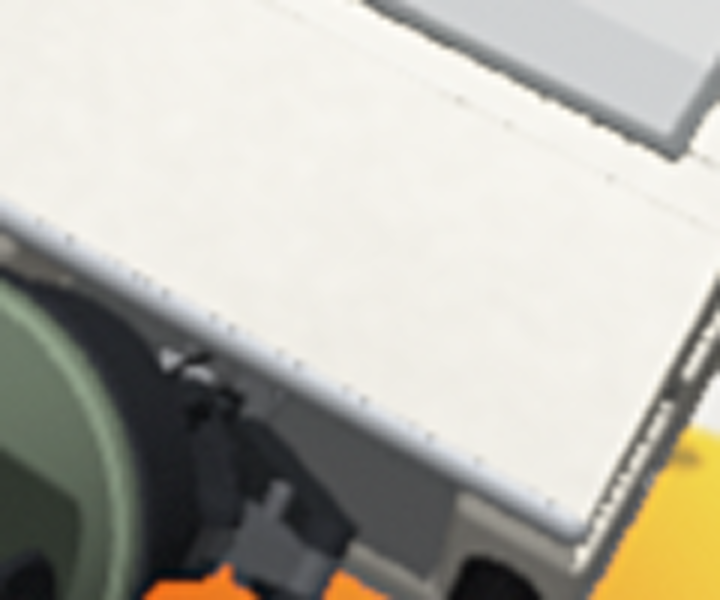

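drive_tool([
  [[0,-0.002,0,0,0,0,1],[0,-0.002,0,0,0,0,1],[0,0,0,0,0,0,1]],
])

```text
time: 10.25
ee_pos: [591.8, 156.2, 68.2]
tool_rot: [-0.564, 2.445, 0.185]
force: [0.2, 0.1, -0.2]
gripper_width: -0.004
gripper_force: 0.0
```

drive_tool([
  [[0,-0.002,0,0,0,0,1],[0,0,0,0,0,0,1]],
])

```text
time: 10.45
ee_pos: [592.6, 154.5, 68.2]
tool_rot: [-0.564, 2.445, 0.186]
force: [-0.1, 0.7, -0.8]
gripper_width: -0.002
gripper_force: 0.0
```

```bash
python3 - <<'E'
from kin import *
s=now(); print(s['ee_pos'].round(1),sh(s['ee_pos']),s['force'].round(1),s['force']@EX,s['force']@EY,s['torque'])
S=np.load('/tmp/side0.npz')
def catch(W):
    P=W-C; X=P@EX;Y=P@EY;Z=P[...,2]
    k=(X<-80)&(X>-100)&(Z>62)&(Z<95)&(Y>-40)&(Y<25)
    v,u=np.where(k); print(k.sum(),u.min(),u.max(),v.min(),v.max())
    for z in range(62,95,4):
        m=k&(Z>=z)&(Z<z+4)
        if m.sum()>0: print(z,m.sum(),np.percentile(Y[m],[0,50,100]).round(1),np.median(X[m]).round(1))
catch(S['W'])
im,d,c=snap('side'); W=cloud(d,c); catch(W)
X,Y,Z=[((W-C)@e) for e in(EX,EY,EZ)]
# finger extents near z 70..110
for z in range(64,110,6):
    m=(Z>=z)&(Z<z+6)&(X<-75)&(X>-150)&(Y>-40)&(Y<60)
    if m.sum(): print('f',z,m.sum(),Y[m].min().round(1),Y[m].max().round(1),X[m].min().round(1),X[m].max().round(1))
E
```

```text
[592.6 154.5  68.2] [-88.5  -2.5  68.2] [-0.1  0.7 -0.8] 0.239120233567022 0.6885440594896898 [-0.25241995  0.53531018  0.01395639]
67 338 347 321 331
66 8 [-9.6 -6.1 -0.3] -94.4
70 13 [-9.6 -7.5 -0.5] -94.9
74 13 [-9.6 -6.8  0.2] -93.9
78 11 [-9.4 -4.  -0. ] -92.6
82 14 [-9.4 -5.9 -2.4] -92.3
86 6 [-9.8 -4.8 -0.4] -92.4
90 2 [-8.4 -5.  -1.5] -92.6
26 340 347 321 330
66 1 [-9.4 -9.4 -9.4] -83.1
70 4 [-9.9 -9.5 -9.3] -90.9
74 4 [-9.6 -9.4 -9. ] -91.5
78 3 [-9.6 -7.4 -6. ] -93.2
82 7 [-9.9 -7.6 -5.4] -92.7
86 7 [-9.6 -6.4 -1.3] -91.7
f 64 1 -9.4 -9.4 -83.1 -83.1
f 70 6 -9.9 -9.0 -95.9 -85.9
f 76 5 -9.6 -6.0 -93.8 -89.6
f 82 9 -9.9 -5.4 -93.6 -91.0
f 88 5 -7.9 -1.3 -92.3 -91.6
f 94 1 -7.4 -7.4 -97.6 -97.6
f 100 15 -14.6 4.1 -112.1 -98.1
f 106 25 -14.9 4.5 -113.8 -101.5
```

```bash
python3 - <<'E'
from kin import *
im,d,c=snap('side'); W=cloud(d,c); a=cv2.resize(im[295:355,310:380],(560,480),interpolation=cv2.INTER_CUBIC)
im2,d2,c2=snap('wrist'); b=cv2.resize(im2[180:420,240:400],(240,360))
o=np.zeros((480,800,3),np.uint8); o[:,:560]=a; o[:360,560:]=b; save('mix3.png',o)
X,Y,Z=[((W-C)@e) for e in(EX,EY,EZ)]
for v in range(318,336,2): print(v,[(u,X[v,u].round(),Y[v,u].round(),Z[v,u].round()) for u in range(330,352,3)])
s=now(False);print(s['force'].round(2),s['torque'].round(2))
E
```

```text
318 [(330, np.float64(-70.0), np.float64(27.0), np.float64(32.0)), (333, np.float64(-67.0), np.float64(23.0), np.float64(31.0)), (336, np.float64(-107.0), np.float64(-2.0), np.float64(125.0)), (339, np.float64(-106.0), np.float64(-6.0), np.float64(127.0)), (342, np.float64(-104.0), np.float64(-9.0), np.float64(128.0)), (345, np.float64(-102.0), np.float64(-13.0), np.float64(129.0)), (348, np.float64(-101.0), np.float64(-17.0), np.float64(131.0)), (351, np.float64(-98.0), np.float64(-20.0), np.float64(129.0))]
320 [(330, np.float64(-112.0), np.float64(5.0), np.float64(120.0)), (333, np.float64(-107.0), np.float64(3.0), np.float64(114.0)), (336, np.float64(-100.0), np.float64(2.0), np.float64(103.0)), (339, np.float64(-107.0), np.float64(-7.0), np.float64(124.0)), (342, np.float64(-106.0), np.float64(-11.0), np.float64(127.0)), (345, np.float64(-105.0), np.float64(-15.0), np.float64(130.0)), (348, np.float64(-103.0), np.float64(-18.0), np.float64(130.0)), (351, np.float64(-101.0), np.float64(-22.0), np.float64(130.0))]
322 [(330, np.float64(-158.0), np.float64(-19.0), np.float64(218.0)
[... 2898 characters left out ...]
64(140.0)), (348, np.float64(-76.0), np.float64(-10.0), np.float64(33.0)), (351, np.float64(-72.0), np.float64(-13.0), np.float64(29.0))]
334 [(330, np.float64(-176.0), np.float64(-29.0), np.float64(229.0)), (333, np.float64(-170.0), np.float64(-30.0), np.float64(219.0)), (336, np.float64(-133.0), np.float64(-16.0), np.float64(137.0)), (339, np.float64(-132.0), np.float64(-20.0), np.float64(140.0)), (342, np.float64(-132.0), np.float64(-25.0), np.float64(144.0)), (345, np.float64(-131.0), np.float64(-29.0), np.float64(147.0)), (348, np.float64(-127.0), np.float64(-31.0), np.float64(142.0)), (351, np.float64(-74.0), np.float64(-14.0), np.float64(28.0))]
[-0.16  0.4  -0.52] [-0.28  0.57  0.03]
```

View pics/mix3.png

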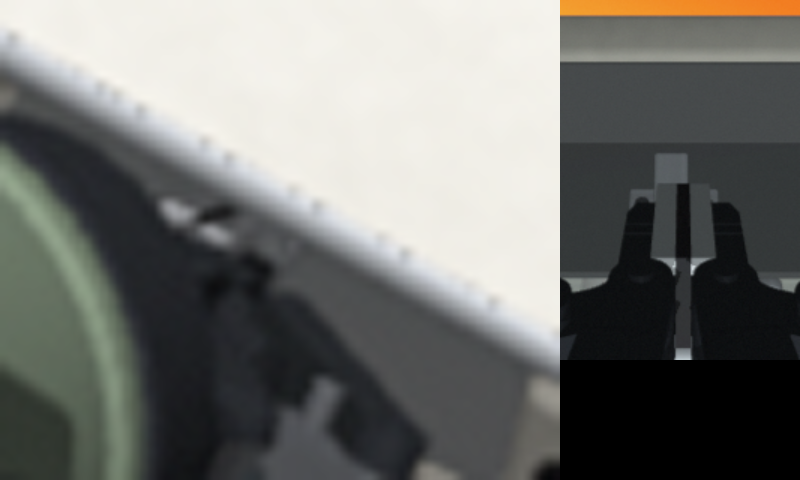

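```bash
python3 - <<'E'
from kin import *
s=now(False); im,d,c=snap('wrist'); W=cloud(d,c); X,Y,Z=[((W-C)@e) for e in(EX,EY,EZ)]
Q=R.from_rotvec(s['tool_rot']); t=Q.inv().apply((np.nan_to_num(W)-s['ee_pos']).reshape(-1,3)).reshape(W.shape)
for v in range(280,345,4): print(v,[(u,X[v,u].round(),Y[v,u].round(),Z[v,u].round(),tuple(t[v,u].round().astype(int).tolist())) for u in (308,314,331)])
E
```

```text
280 [(308, np.float64(-42.0), np.float64(-9.0), np.float64(34.0), (-17, -7, 55)), (314, np.float64(-43.0), np.float64(-6.0), np.float64(34.0), (-16, -3, 55)), (331, np.float64(-43.0), np.float64(5.0), np.float64(34.0), (-16, 7, 55))]
284 [(308, np.float64(-97.0), np.float64(-7.0), np.float64(68.0), (7, -5, -5)), (314, np.float64(-99.0), np.float64(-4.0), np.float64(69.0), (8, -2, -6)), (331, np.float64(-43.0), np.float64(5.0), np.float64(37.0), (-18, 7, 53))]
288 [(308, np.float64(-97.0), np.float64(-7.0), np.float64(70.0), (6, -5, -7)), (314, np.float64(-98.0), np.float64(-4.0), np.float64(70.0), (6, -2, -8)), (331, np.float64(-42.0), np.float64(5.0), np.float64(39.0), (-20, 7, 51))]
292 [(308, np.float64(-97.0), np.float64(-7.0), np.float64(72.0), (5, -5, -8)), (314, np.float64(-97.0), np.float64(-4.0), np.float64(72.0), (5, -2, -8)), (331, np.float64(-41.0), np.float64(5.0), np.float64(41.0), (-22, 7, 50))]
296 [(308, np.float64(-98.0), np.float64(-7.0), np.float64(74.0), (4, -5, -10)), (314, np.float64(-98.0), np.float64(-4.0), np.float64(74.0), (4, -2, -10)), (331, np.float64(-4
[... 2212 characters left out ...]
64(-133.0), np.float64(-5.0), np.float64(107.0), (12, -3, -58)), (314, np.float64(-132.0), np.float64(-3.0), np.float64(107.0), (12, -1, -57)), (331, np.float64(-133.0), np.float64(2.0), np.float64(107.0), (12, 4, -58))]
340 [(308, np.float64(-134.0), np.float64(-5.0), np.float64(109.0), (12, -3, -60)), (314, np.float64(-133.0), np.float64(-3.0), np.float64(109.0), (12, -1, -59)), (331, np.float64(-135.0), np.float64(2.0), np.float64(109.0), (12, 4, -61))]
344 [(308, np.float64(-136.0), np.float64(-5.0), np.float64(111.0), (12, -3, -63)), (314, np.float64(-135.0), np.float64(-3.0), np.float64(111.0), (12, -1, -62)), (331, np.float64(-135.0), np.float64(2.0), np.float64(111.0), (12, 4, -62))]
```

```bash
python3 - <<'E'
from kin import *
def proj(P,c):
    v=np.array(c['view'])@np.r_[P,1]; return [round(c['fx']*v[0]/-v[2]+c['cx'],1),round(c['fy']*-v[1]/-v[2]+c['cy'],1)]
c=ctrl.calibration('side'); P=np.array([526.1,163.4,135.5]);Q=R.from_rotvec([-0.566,2.465,0.183])
for z in(0,-35,-70): print('side1',z,[round(a,0) for a in [(proj(P+Q.apply([0,0,z]),c)[0]-270)*4,(proj(P+Q.apply([0,0,z]),c)[1]-230)*4]])
c=ctrl.calibration('wrist'); s=now(False); Q=R.from_rotvec(s['tool_rot'])
for x in(-11,0,11):
  for z in(0,-18,-35,-70): print(x,z,proj(s['ee_pos']+Q.apply([x,0,z]),c))
V=np.linalg.inv(c['view']); print('cam in tool',Q.inv().apply(V[:3,3]-s['ee_pos']).round(), Q.inv().apply(-V[:3,2]).round(2))
E
```

```text
side1 0 [np.float64(118.0), np.float64(371.0)]
side1 -35 [np.float64(82.0), np.float64(380.0)]
side1 -70 [np.float64(44.0), np.float64(390.0)]
-11 0 [np.float64(319.0), np.float64(315.0)]
-11 -18 [np.float64(318.8), np.float64(334.8)]
-11 -35 [np.float64(318.5), np.float64(357.4)]
-11 -70 [np.float64(317.7), np.float64(422.5)]
0 0 [np.float64(319.0), np.float64(293.9)]
0 -18 [np.float64(318.7), np.float64(311.9)]
0 -35 [np.float64(318.4), np.float64(332.7)]
0 -70 [np.float64(317.6), np.float64(392.8)]
11 0 [np.float64(318.9), np.float64(271.9)]
11 -18 [np.float64(318.7), np.float64(288.1)]
11 -35 [np.float64(318.3), np.float64(306.8)]
11 -70 [np.float64(317.5), np.float64(361.4)]
cam in tool [  80.    1. -172.] [-0.31  0.    0.95]
```

drive_tool([
  [[0,0.01,0,0,0,0,1],[0,0.01,0,0,0,0,1],[0,0.01,0,0,0,0,1],[0,0,0.011,0,0,0,1],[0,0,0.011,0,0,0,1],[0,0,0.01,0,0,0,1],[0,-0.005,0,0,0,0,1],[0,-0.005,0,0,0,0,1],[0,0,0,0,0,0,1]],
])

```text
time: 11.55
ee_pos: [601.4, 179.5, 42.6]
tool_rot: [-0.562, 2.446, 0.185]
force: [-0.3, 0.5, 0.6]
gripper_width: 0.001
gripper_force: 0.0
```

```bash
python3 - <<'E'
from kin import *
s=now(); print(s['q'].round(2),sh(s['ee_pos']),s['force'].round(1),(s['force']@EX).round(1),(s['force']@EY).round(1),s['torque'].round(2))
im,d,c=snap('wrist'); save('w4.png',cv2.resize(im[180:400,220:420],(600,560)))
E
```

```text
[-0.3   0.66 -0.06  2.27  3.21  0.42 -1.53] [-69.6  16.2  42.6] [-0.3  0.5  0.6] -0.1 0.6 [-0.29  0.57  0.01]
```

View pics/w4.png

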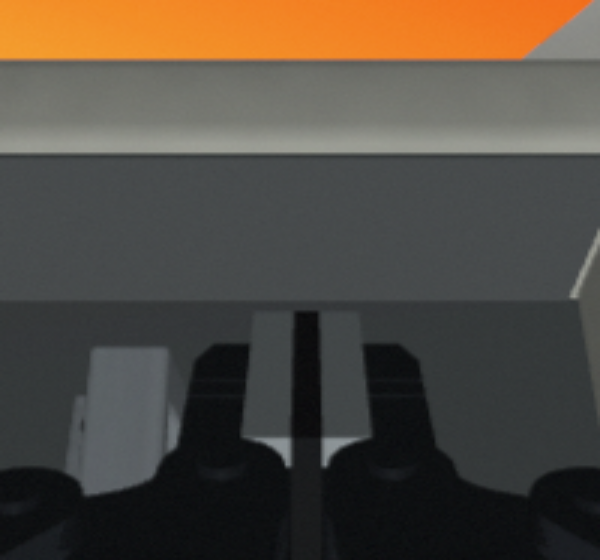

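drive_tool([
  [[0,-0.002,0,0,0,0,1],[0,-0.002,0,0,0,0,1],[0,-0.002,0,0,0,0,1],[0,0,0,0,0,0,1]],
])

```text
time: 12.0
ee_pos: [603.7, 175.7, 42.6]
tool_rot: [-0.564, 2.445, 0.186]
force: [-1.1, 3.2, 0.3]
gripper_width: 0.0
gripper_force: 1.3
```

drive_tool([
  [[0,-0.002,0,0,0,0,1],[0,-0.002,0,0,0,0,1],[0,0,0,0,0,0,1]],
])

```text
time: 12.3
ee_pos: [605.4, 171.9, 42.5]
tool_rot: [-0.564, 2.446, 0.186]
force: [-1.3, 2.5, -0.2]
gripper_width: 0.002
gripper_force: 1.6
```

```bash
python3 - <<'E'
from kin import *
s=now(); print(s['q'].round(2),sh(s['ee_pos']),s['force'].round(1),(s['force']@EX).round(1),(s['force']@EY).round(1),s['torque'].round(2))
E
```

```text
[-0.27  0.66 -0.07  2.26  3.24  0.41 -1.53] [-69.4   7.6  42.5] [-1.3  2.5 -0.2] -0.1 2.8 [0.16 0.89 0.47]
```

drive_tool([
  [[0,-0.002,0,0,0,0,1],[0,-0.002,0,0,0,0,1],[0,0,0,0,0,0,1]],
])

```text
time: 12.6
ee_pos: [607.2, 168.2, 42.5]
tool_rot: [-0.564, 2.445, 0.186]
force: [-1.6, 3.0, -0.5]
gripper_width: -0.001
gripper_force: 1.9
```

drive_tool([
  [[-0.002,0,-0.003,0,0,0,1],[-0.002,0,-0.003,0,0,0,1],[0,0,0,0,0,0,1]],
])

```text
time: 12.9
ee_pos: [607.0, 168.4, 50.4]
tool_rot: [-0.564, 2.445, 0.186]
force: [-1.3, 3.1, 1.3]
gripper_width: 0.002
gripper_force: 1.9
```

```bash
python3 - <<'E'
from kin import *
s=now(); print(s['q'].round(2),sh(s['ee_pos']),s['force'].round(1),(s['force']@EX).round(1),(s['force']@EY).round(1),s['torque'].round(2))
im,d,c=snap('side'); W=cloud(d,c); np.savez('/tmp/s5.npz',im=im,W=W)
P=W.reshape(-1,3);P=P[np.isfinite(P).all(1)]-C; X=P@EX;Y=P@EY;Z=P[:,2]
k=(X<-85)&(X>-112)&(Z>100)&(Z<160)&((Y<-50)|(Y>60))&(abs(Y)<90)
for x in(-109,-106,-103,-100):
    m=k&(X>=x)&(X<x+3); print(x,m.sum(),np.median(Z[m]).round(1))
E
```

```text
[-0.26  0.64 -0.08  2.26  3.25  0.39 -1.53] [-69.5   3.8  50.4] [-1.3  3.1  1.3] 0.2 3.4 [0.31 0.8  0.52]
-109 1 138.0
-106 159 134.8
-103 111 137.3
-100 103 137.7
```

```bash
cat >> kin.py <<'E'
def bar(th): return np.array([90-195*np.cos(th),92+195*np.sin(th)])
def nd(a):
    a=np.radians(a); return np.array([np.sin(a),np.cos(a)]),np.array([np.cos(a),-np.sin(a)])
def arc(th0,a0,ths,as_,yss,p,g,ydir,dn=0,rows=2):
    s=ctrl.state(); x=sh(s['ee_pos']); n,d=nd(a0); r=x[[0,2]]-bar(th0); rn,rd=r@n,r@d; print('rel n,d',rn.round(1),rd.round(1))
    wp=[];q=s['q']
    for th,a,ys in zip(ths,as_,yss):
        n,d=nd(a); t=bar(th)+(rn+dn)*n+rd*d; P=w(t[0],ys,t[1]); Q=rot(a,ydir); c,q=ik(P,Q,p,q,1); print(round(th,2),a,round(c,3),q.round(2)); wp.append((P,Q,rows))
    return plan(wp,g)
E
python3 - <<'E'
from kin import *
p,_=refit()
ths=[.25,.3,.36,.42,.5,.58]
arc(.205,53.5,ths,[54,54.5,55,55.5,56,57],[3.8]*6,p,1,EY)
E
```

```text
fit 0.59 [ 3.19977e+02  5.29377e+02  4.20596e+02  3.55982e+02 -1.00000e-03
  1.57000e+00  6.41000e-01 -1.32000e-01  1.86000e-01 -2.24240e+01
 -3.59020e+01 -3.72000e-01  0.00000e+00]
rel n,d -23.3 84.1
0.25 54 0.0 [-0.25  0.62 -0.09  2.24  3.25  0.34 -1.54]
0.3 54.5 0.0 [-0.25  0.6  -0.09  2.23  3.26  0.3  -1.54]
0.36 55 0.0 [-0.24  0.57 -0.1   2.21  3.26  0.25 -1.55]
0.42 55.5 0.0 [-0.24  0.55 -0.11  2.19  3.26  0.2  -1.56]
0.5 56 0.0 [-0.4   0.53  0.09  2.17  3.79  0.19 -2.12]
0.58 57 0.016 [-0.48  0.52  0.2   2.15  4.14  0.19 -2.49]
12
[[-0.003,0,-0.003,-0.001,0.009,0,1],
[-0.003,0,-0.003,-0.001,0.009,0,1],
[-0.003,0,-0.003,0,0.006,0,1],
[-0.004,0,-0.003,0,0.005,0,1],
[-0.004,0,-0.004,0,0.006,0,1],
[-0.005,0,-0.003,0,0.005,0,1],
[-0.004,0,-0.003,0,0.006,0,1],
[-0.005,0,-0.004,0,0.005,0,1],
[-0.006,0,-0.004,0,0.006,0,1],
[-0.007,0,-0.004,0,0.005,0,1],
[-0.006,0,-0.003,0,0.011,0,1],
[-0.006,0,-0.004,0,0.012,0,1]]
end [627.  178.3 115.8]
```

drive_tool([
  [[-0.003,0,-0.003,0,0,0,1],[-0.003,0,-0.003,0,0,0,1],[-0.003,0,-0.003,0,0,0,1],[-0.004,0,-0.003,0,0,0,1]],
])

```text
time: 13.35
ee_pos: [609.2, 169.6, 67.3]
tool_rot: [-0.564, 2.446, 0.186]
force: [-5.2, 1.9, -0.8]
gripper_width: 0.001
gripper_force: 2.4
```

drive_tool([
  [[-0.004,0,-0.004,0,0,0,1],[-0.005,0,-0.003,0,0,0,1],[-0.004,0,-0.003,0,0,0,1],[-0.005,0,-0.004,0,0,0,1]],
])

```text
time: 13.75
ee_pos: [614.7, 172.3, 89.3]
tool_rot: [-0.564, 2.446, 0.186]
force: [-5.4, 1.9, -0.5]
gripper_width: -0.004
gripper_force: 2.5
```

```bash
cat >> kin.py <<'E'
def hood():
    im,d,c=snap('side'); W=cloud(d,c); P=W.reshape(-1,3);P=P[np.isfinite(P).all(1)]-C; X=P@EX;Y=P@EY;Z=P[:,2]
    # fit front slope strip top edge: estimate angle of the max-radius points from hinge, off-centre
    k=(abs(Y)<92)&((Y<-55)|(Y>62))&(X>-120)&(X<110)&(Z>95)
    r=np.hypot(X-90,Z-92); th=np.arctan2(Z-92,90-X); m=k&(r>191)&(r<203); 
    print('hood bar th',m.sum(),np.percentile(th[m],[10,50,90]).round(3))
E
python3 - <<'E'
from kin import *
s=now(); print(s['q'].round(2),sh(s['ee_pos']),s['force'].round(1),(s['force']@EX).round(1),(s['force']@EY).round(1)); hood()
E
```

```text
[-0.24  0.56 -0.1   2.23  3.26  0.28 -1.55] [-60.9   3.9  89.3] [-5.4  1.9 -0.5] -4.0 4.1
hood bar th 482 [0.416 0.442 0.458]
```

```bash
python3 - <<'E'
from kin import *
p=json.load(open('kin.json'))
arc(.43,53.5,[.5,.6,.7],[52,50,48],[6,10,14],p,1,EY,rows=3)
E
```

```text
rel n,d -27.6 82.7
0.5 52 0.0 [-0.24  0.54 -0.11  2.22  3.26  0.27 -1.56]
0.6 50 0.0 [-0.25  0.52 -0.11  2.21  3.25  0.28 -1.56]
0.7 48 0.0 [-0.26  0.5  -0.1   2.19  3.24  0.29 -1.56]
9
[[-0.005,0.001,-0.002,-0.001,-0.009,0,1],
[-0.005,0,-0.002,0,-0.009,0,1],
[-0.004,0.001,-0.001,-0.001,-0.009,0,1],
[-0.007,0.001,-0.002,0,-0.015,0,1],
[-0.007,0.002,-0.002,0,-0.014,0,1],
[-0.008,0.001,-0.002,0,-0.015,0,1],
[-0.007,0.001,-0.001,0,-0.015,0,1],
[-0.007,0.002,-0.001,0,-0.015,0,1],
[-0.008,0.001,-0.001,0,-0.015,0,1]]
end [643.5 197.5 137.9]
```

drive_tool([
  [[-0.005,0.001,-0.002,0,-0.009,0,1],[-0.005,0,-0.002,0,-0.009,0,1],[-0.004,0.001,-0.001,0,-0.009,0,1],[-0.007,0.001,-0.002,0,-0.015,0,1],[-0.007,0.002,-0.002,0,-0.014,0,1],[-0.008,0.001,-0.002,0,-0.015,0,1],[-0.007,0.001,-0.001,0,-0.015,0,1],[-0.007,0.002,-0.001,0,-0.015,0,1],[-0.008,0.001,-0.001,0,-0.015,0,1]],
])

```text
time: 14.7
ee_pos: [643.9, 197.4, 137.2]
tool_rot: [-0.543, 2.356, 0.207]
force: [0.6, -0.4, 0.1]
gripper_width: 0.001
gripper_force: 0.0
```

```bash
python3 - <<'E'
from kin import *
s=now(); print(s['q'].round(2),sh(s['ee_pos']),s['force'].round(1),(s['force']@EX).round(1),(s['force']@EY).round(1)); hood()
p=json.load(open('kin.json'))
# continue in B?
q=s['q']
arc(.72,48,[.85,1.0,1.15,1.3,1.45],[44,40,38,36,34],[14]*5,p,1,EY,rows=3)
E
```

```text
[-0.27  0.51 -0.1   2.19  3.24  0.29 -1.56] [-23.7  13.6 137.2] [ 0.6 -0.4  0.1] 0.3 -0.6
hood bar th 490 [0.66  0.687 0.704]
rel n,d -29.9 83.9
0.85 44 0.0 [-0.26  0.5  -0.11  2.18  3.24  0.34 -1.56]
1.0 40 0.0 [-0.27  0.51 -0.11  2.15  3.24  0.38 -1.56]
1.15 38 0.0 [-0.27  0.52 -0.11  2.09  3.24  0.38 -1.56]
1.3 36 0.0 [-0.28  0.54 -0.11  2.04  3.23  0.38 -1.56]
1.45 34 0.0 [-0.29  0.58 -0.11  1.98  3.23  0.38 -1.56]
15
[[-0.01,0,0,-0.001,-0.028,0,1],
[-0.011,0,0.001,-0.001,-0.029,0,1],
[-0.01,0,0,-0.001,-0.028,0,1],
[-0.012,0,0.002,0,-0.03,0,1],
[-0.011,0,0.003,0,-0.029,0,1],
[-0.012,0,0.003,0,-0.03,0,1],
[-0.01,0,0.004,0,-0.015,0,1],
[-0.01,0,0.004,0,-0.014,0,1],
[-0.01,0,0.004,0,-0.015,0,1],
[-0.009,0,0.005,0,-0.015,0,1],
[-0.009,0,0.006,0,-0.015,0,1],
[-0.009,0,0.006,0,-0.015,0,1],
[-0.008,0,0.007,0,-0.015,0,1],
[-0.008,0,0.007,0,-0.014,0,1],
[-0.008,0,0.007,0,-0.015,0,1]]
end [772.3 260.1 213.3]
```

```bash
python3 - <<'E'
from kin import *
p=json.load(open('kin.json')); s=now(False)
def pos(q5,q6,q7,P,q0):
    def f(v):
        q=np.r_[v,q5,q6,q7]; return np.r_[(fk(q,p)[0]-P)/5,.3*(v-q0[:4])]
    m=least_squares(f,q0[:4],bounds=(LO[:4]+.05,HI[:4]-.08)); return np.r_[m.x,q5,q6,q7]
Q0=R.from_rotvec(s['tool_rot']); P0=s['ee_pos']; d=Q0.apply([0,0,1])
P1=P0-d*100; P2=np.array([610,190,370.]); q=s['q']
for a,b in((P0,P1),(P1,P2)):
    for t in(.5,1): c,q=ik(a+(b-a)*t,Q0,p,q,1); print((a+(b-a)*t).round(),round(c,3),q.round(2))
for q5,q6,q7 in((2.4,.25,-1.5),(1.6,.25,-1.4),(.8,.25,-1.3),(0,.35,-1.2)):
    q=pos(q5,q6,q7,P2,q); X,T=fk(q,p); print(q.round(2),X.round(),T.apply([0,0,1]).round(2))
plan([(P1,Q0,None),(P2,Q0,None)],1)
E
```

```text
[615. 183. 175.] 0.0 [-0.23  0.39 -0.13  2.25  3.26  0.23 -1.58]
[584. 169. 212.] 0.0 [-0.37  0.27  0.05  2.3   3.68  0.19 -2.01]
[597. 179. 291.] 1.584 [-0.79  0.17  0.5   2.28  4.13  0.19 -2.49]
[610. 190. 370.] 8.955 [-1.31  0.08  1.03  2.26  4.13  0.19 -2.49]
[-1.41  0.04  0.94  2.31  2.4   0.25 -1.5 ] [610. 190. 370.] [ 0.82  0.21 -0.53]
[-1.43  0.04  0.91  2.24  1.6   0.25 -1.4 ] [610. 190. 370.] [ 0.79  0.14 -0.6 ]
[-1.41  0.04  0.93  2.15  0.8   0.25 -1.3 ] [610. 190. 370.] [ 0.72  0.14 -0.68]
[-1.36  0.08  0.98  2.05  0.    0.35 -1.2 ] [610. 190. 370.] [ 0.62  0.19 -0.76]
7
[[0,0,-0.033,0,0,0,1],
[0,0,-0.034,0,0,0,1],
[0,0,-0.033,0,0,0,1],
[-0.032,0.002,-0.024,0,0,0,1],
[-0.033,0.002,-0.024,0,0,0,1],
[-0.032,0.002,-0.023,0,0,0,1],
[-0.033,0.002,-0.024,0,0,0,1]]
end [609.9 190.2 370. ]
```

```bash
python3 - <<'E'
from kin import *
p=json.load(open('kin.json')); s=now(False)
def pos(q5,q6,q7,P,q0):
    def f(v):
        q=np.r_[v,q5,q6,q7]; return np.r_[(fk(q,p)[0]-P)/5,.3*(v-q0[:4])]
    m=least_squares(f,q0[:4],bounds=(LO[:4]+.05,HI[:4]-.08)); return np.r_[m.x,q5,q6,q7]
x=sh(s['ee_pos']); n,d=nd(46); b=x[[0,2]]-90*d-6*n
wp=[(w(b[0],x[1]+3,b[1]),rot(44,EY),None),(w(-75,15,300),rot(36,EY),None),(w(-60,10,360),rot(32,EY),None)]
q=s['q'];a=(s['ee_pos'],R.from_rotvec(s['tool_rot']))
for P,Q,_ in wp:
    for t in(.5,1): c,q=ik(a[0]+(P-a[0])*t,a[1]*R.from_rotvec((a[1].inv()*Q).as_rotvec()*t),p,q,1); print(P.round(),round(c,3),q.round(2))
    a=(P,Q)
plan(wp,1)
E
```

```text
[583. 171. 199.] 0.0 [-0.24  0.42 -0.12  2.28  3.26  0.32 -1.57]
[583. 171. 199.] 0.0 [-0.2   0.32 -0.15  2.36  3.28  0.33 -1.6 ]
[597. 176. 300.] 0.0 [-0.16  0.24 -0.19  2.35  3.33  0.31 -1.65]
[597. 176. 300.] 0.0 [-0.11  0.16 -0.23  2.33  3.41  0.29 -1.73]
[613. 178. 360.] 0.0 [-0.07  0.12 -0.26  2.3   3.48  0.26 -1.8 ]
[613. 178. 360.] 0.0 [-0.03  0.09 -0.29  2.27  3.58  0.24 -1.9 ]
8
[[0.003,0.001,-0.03,-0.001,-0.028,0,1],
[0.002,0.001,-0.03,-0.001,-0.029,0,1],
[0.002,0.001,-0.03,-0.001,-0.028,0,1],
[-0.028,-0.001,-0.02,0,-0.059,0,1],
[-0.028,0,-0.019,0,-0.059,0,1],
[-0.03,-0.001,-0.017,0,-0.06,0,1],
[-0.029,-0.002,-0.011,0,-0.044,0,1],
[-0.028,-0.003,-0.011,0,-0.044,0,1]]
end [612.7 177.9 359.7]
```

drive_tool([
  [[0.003,0.001,-0.03,-0.001,-0.028,0,1],[0.002,0.001,-0.03,-0.001,-0.029,0,1],[0.002,0.001,-0.03,-0.001,-0.028,0,1],[-0.028,-0.001,-0.02,0,-0.059,0,1],[-0.028,0,-0.019,0,-0.059,0,1],[-0.03,-0.001,-0.017,0,-0.06,0,1],[-0.029,-0.002,-0.011,0,-0.044,0,1],[-0.028,-0.003,-0.011,0,-0.044,0,1]],
])

```text
time: 15.55
ee_pos: [612.5, 177.4, 360.2]
tool_rot: [-0.482, 2.087, 0.267]
force: [0.3, -0.3, -0.2]
gripper_width: -0.002
gripper_force: 0.0
```

```bash
python3 - <<'E'
from kin import *
s=now(); print(s['q'].round(2),s['ee_pos'].round(),sh(s['ee_pos'])); hood(); p,_=refit()
def pos(q5,q6,q7,P,q0):
    def f(v):
        q=np.r_[v,q5,q6,q7]; return np.r_[(fk(q,p)[0]-P)/5,.3*(v-q0[:4])]
    m=least_squares(f,q0[:4],bounds=(LO[:4]+.05,HI[:4]-.08)); return np.r_[m.x,q5,q6,q7]
P2=s['ee_pos']; q=s['q'];A=[]
for q5,q6,q7 in((2.6,.25,-1.7),(1.7,.25,-1.5),(.8,.27,-1.35),(0,.4,-1.2)):
    q=pos(q5,q6,q7,P2,q); X,T=fk(q,p); A.append(q); print(q.round(2),X.round(),T.apply([0,0,1]).round(2))
jpath(A,p,1,ang=8)
E
```

```text
[ 0.01  0.09 -0.33  2.27  3.57  0.24 -1.89] [612. 177. 360.] [-60.6   9.5 360.2]
hood bar th 315 [0.658 0.684 0.702]
fit 0.59 [ 3.20207e+02  5.29447e+02  4.20739e+02  3.56220e+02 -1.00000e-03
  1.57000e+00  4.61000e-01 -5.40000e-02  1.59000e-01 -2.20720e+01
 -3.63670e+01 -3.57000e-01  0.00000e+00]
[-0.05  0.08 -0.39  2.28  2.6   0.25 -1.7 ] [612. 177. 360.] [ 0.8   0.26 -0.54]
[-0.09  0.07 -0.42  2.2   1.7   0.25 -1.5 ] [612. 177. 360.] [ 0.78  0.18 -0.61]
[-0.08  0.08 -0.41  2.1   0.8   0.27 -1.35] [612. 177. 360.] [ 0.69  0.17 -0.7 ]
[-0.03  0.11 -0.35  1.97  0.    0.4  -1.2 ] [612. 177. 360.] [ 0.56  0.25 -0.79]
32
[[-0.003,0,0.001,0.017,-0.011,0.109,1],
[-0.003,0.001,0,0.017,-0.011,0.11,1],
[-0.001,0,0,0.019,-0.006,0.109,1],
[0,0,0.001,0.019,-0.007,0.11,1],
[0.002,-0.001,0,0.02,-0.002,0.109,1],
[0.001,-0.001,0,0.021,-0.002,0.109,1],
[0.004,-0.002,0,0.023,0.002,0.109,1],
[0.003,-0.002,-0.001,0.023,0.002,0.108,1],
[-0.003,-0.001,0,0.019,-0.008,0.103,1],
[-0.003,0,0.001,0.02,-0.007,0.104,1],
[-0.001,0,0,0.019,-0.003,0.103,1],
[-0.001,-0.001,0,0.019,-0.004,0.104,1],
[0.001,0,0,0.019,0.002,0.104,1],
[0.001,0,0,0.02,0.001,0.103,1],
[0.003,0,0,0.02,0.006,0.104,1],
[0.003,-0.001,-0.001,0.019,0.005,0.103,1],
[-0.003,-0.001,0,0.021,-0.005,0.122,1],
[-0.004,-0.001,0.001,0.022,-0.005,0.122,1],
[-0.001,0,0,0.021,-0.001,0.122,1],
[-0.001,-0.001,0,0.021,-0.001,0.122,1],
[0.001,0,0,0.022,0.004,0.122,1],
[0.001,-0.001,0,0.021,0.004,0.121,1],
[0.004,0,0,0.023,0.008,0.121,1],
[0.003,-0.001,-0.001,0.023,0.009,0.121,1],
[-0.004,0.001,0.001,0.023,-0.013,0.114,1],
[-0.005,0.001,0.001,0.023,-0.012,0.114,1],
[-0.002,0,0,0.028,-0.007,0.113,1],
[-0.001,0,0,0.027,-0.007,0.112,1],
[0.001,-0.001,0,0.032,-0.001,0.111,1],
[0.001,-0.001,0,0.032,0,0.111,1],
[0.004,-0.002,-0.001,0.037,0.006,0.109,1],
[0.004,-0.003,-0.001,0.036,0.006,0.108,1]]
end [612.5 177.1 360.4]
```

drive_tool([
  [[-0.002,0,0,0.017,-0.01,0.11,1],[-0.002,0,0,0.018,-0.009,0.11,1],[-0.001,0,0,0.019,-0.007,0.11,1],[0,0,0,0.019,-0.006,0.11,1],[0.001,-0.001,0,0.02,-0.002,0.109,1],[0.001,-0.001,0,0.021,-0.002,0.109,1],[0.003,-0.001,0,0.023,0.001,0.109,1],[0.002,-0.002,0,0.023,0.001,0.108,1],[-0.002,-0.001,0,0.019,-0.007,0.103,1],[-0.002,0,0,0.02,-0.006,0.104,1],[-0.001,0,0,0.019,-0.003,0.103,1],[-0.001,0,0,0.019,-0.003,0.104,1],[0.001,0,0,0.019,0.002,0.104,1],[0.001,0,0,0.02,0.001,0.103,1],[0.002,0,0,0.02,0.005,0.104,1],[0.002,0,0,0.019,0.005,0.103,1],[-0.002,0,0,0.021,-0.004,0.122,1],[-0.002,0,0,0.022,-0.004,0.122,1],[-0.001,0,0,0.021,-0.001,0.122,1],[-0.001,-0.001,0,0.021,-0.001,0.122,1]],
])

```text
time: 17.6
ee_pos: [613.0, 170.4, 356.7]
tool_rot: [1.582, 1.903, 0.862]
force: [0.3, 1.1, -0.5]
gripper_width: 0.001
gripper_force: 0.0
```

drive_tool([
  [[0.001,0,0,0.022,0.004,0.122,1],[0.001,-0.001,0,0.021,0.004,0.121,1],[0.003,0,0,0.023,0.008,0.121,1],[0.003,-0.001,0,0.023,0.008,0.121,1],[-0.003,0.001,0,0.023,-0.012,0.114,1],[-0.004,0.001,0,0.023,-0.011,0.114,1],[-0.002,0,0,0.028,-0.007,0.113,1],[-0.001,0,0,0.027,-0.006,0.112,1],[0.001,0,0,0.032,-0.001,0.111,1],[0.001,-0.001,0,0.032,0,0.111,1],[0.003,-0.001,0,0.037,0.006,0.109,1],[0.003,-0.002,0,0.036,0.006,0.108,1]],
])

```text
time: 18.8
ee_pos: [612.2, 177.1, 357.4]
tool_rot: [-2.742, -1.047, -0.994]
force: [-0.7, -0.2, 0.3]
gripper_width: 0.001
gripper_force: 0.0
```

```bash
python3 - <<'E'
from kin import *
s=now(); print(s['q'].round(2),s['ee_pos'].round(),sh(s['ee_pos'])); p,_=refit()
OFF=32
def tgt(th,a,L,gap): 
    n,d=nd(a); t=bar(th)-(16+gap)*n+(L+OFF)*d; return t
q=np.array([-.3,.4,-.05,1.8,0,.4,-1.2])
wp=[]
for th,a,L,gap in((.68,66,-10,45),(.68,70,35,45),(.68,70,35,3),(.9,75,35,0),(1.1,80,35,0),(1.3,86,33,0),(1.45,92,30,0),(1.53,95,30,0)):
    t=tgt(th,a,L,gap); P=w(t[0],42,t[1]); c,q=ik(P,rot(a,-EY),p,q,3); print(th,a,t.round(),round(c,3),q.round(2)); wp.append((P,rot(a,-EY),None))
plan(wp[:2],1)
E
```

```text
[-0.18  0.11 -0.18  1.98 -0.07  0.41 -1.14] [612. 177. 357.] [-61.    9.3 357.4]
fit 0.6 [ 3.20279e+02  5.29547e+02  4.20783e+02  3.56367e+02 -1.00000e-03
  1.57000e+00  3.66000e-01 -3.00000e-03  1.14000e-01 -2.20000e+01
 -3.64550e+01 -3.55000e-01  0.00000e+00]
0.68 66 [-108.  170.] 0.0 [-0.43  0.33  0.02  2.13 -0.09  0.27 -1.45]
0.68 70 [-96. 131.] 0.0 [-0.44  0.43  0.03  2.07 -0.09  0.3  -1.45]
0.68 70 [-57. 145.] 0.0 [-0.45  0.46  0.04  1.96 -0.08  0.37 -1.46]
0.9 75 [-29. 176.] 0.0 [-0.47  0.48  0.07  1.78 -0.07  0.61 -1.48]
1.1 80 [ -3. 197.] 0.0 [-0.48  0.54  0.08  1.6  -0.06  0.82 -1.49]
1.3 86 [ 26. 214.] 0.0 [-0.48  0.63  0.09  1.39 -0.06  1.06 -1.5 ]
1.45 92 [ 48. 224.] 0.0 [-0.48  0.73  0.1   1.17 -0.07  1.28 -1.5 ]
1.53 95 [ 61. 226.] 0.0 [-0.48  0.79  0.1   1.05 -0.07  1.39 -1.5 ]
6
[[-0.027,-0.015,0.024,0.012,-0.059,0.071,1],
[-0.027,-0.013,0.025,0.012,-0.059,0.07,1],
[-0.027,-0.012,0.027,0.012,-0.059,0.071,1],
[-0.025,-0.01,0.028,0.012,-0.059,0.07,1],
[-0.025,-0.008,0.029,0.011,-0.059,0.071,1],
[-0.005,0,0.041,0,-0.089,0,1]]
end [566.1 191.3 130.4]
```

drive_tool([
  [[-0.027,-0.015,0.024,0.012,-0.059,0.071,1],[-0.027,-0.013,0.025,0.012,-0.059,0.07,1],[-0.027,-0.012,0.027,0.012,-0.059,0.071,1],[-0.025,-0.01,0.028,0.012,-0.059,0.07,1],[-0.025,-0.008,0.029,0.011,-0.059,0.071,1],[-0.005,0,0.041,0,-0.089,0,1]],
])

```text
time: 19.4
ee_pos: [564.3, 189.7, 128.8]
tool_rot: [-2.946, -0.681, -0.515]
force: [-0.3, 0.6, 0.9]
gripper_width: -0.002
gripper_force: 0.0
```

```bash
python3 - <<'E'
from kin import *
s=now(); print(s['q'].round(2),sh(s['ee_pos']),s['force'].round(1)); OFF=32
wp=[]
for th,a,L,gap,n_ in((.68,70,35,3,3),(.9,75,35,0,4),(1.1,80,35,0,3),(1.3,86,33,0,3),(1.42,92,30,0,2)):
    n,d=nd(a); t=bar(th)-(16+gap)*n+(L+OFF)*d; wp.append((w(t[0],42,t[1]),rot(a,-EY),n_))
plan(wp,1)
E
```

```text
[-0.37  0.43 -0.06  2.07  0.05  0.3  -1.58] [-98.6  41.6 128.8] [-0.3  0.6  0.9]
15
[[0.015,0,0,0.001,0.001,0,1],
[0.015,0,-0.001,0.002,0.002,0.001,1],
[0.015,0,0,0.001,0.001,0,1],
[0.009,0,-0.005,0,-0.028,0,1],
[0.009,0,-0.005,0,-0.027,0,1],
[0.009,0,-0.005,0,-0.028,0,1],
[0.008,0,-0.006,0,-0.028,0,1],
[0.011,0,-0.004,0,-0.037,0,1],
[0.01,0,-0.005,0,-0.037,0,1],
[0.01,0,-0.005,0,-0.037,0,1],
[0.011,0,-0.004,0,-0.044,0,1],
[0.01,0,-0.004,0,-0.045,0,1],
[0.01,0,-0.005,0,-0.044,0,1],
[0.009,0,-0.004,0,-0.067,0,1],
[0.008,0,-0.005,0,-0.067,0,1]]
end [691.2 251.6 223.7]
```

drive_tool([
  [[0.015,0,0,0.001,0.001,0,1],[0.015,0,-0.001,0.001,0.001,0,1],[0.015,0,0,0.001,0.001,0,1],[0.009,0,-0.005,0,-0.028,0,1],[0.009,0,-0.005,0,-0.028,0,1],[0.009,0,-0.005,0,-0.028,0,1],[0.008,0,-0.006,0,-0.028,0,1]],
])

```text
time: 20.1
ee_pos: [628.0, 220.7, 177.6]
tool_rot: [-2.979, -0.692, -0.393]
force: [-1.4, 0.1, -0.7]
gripper_width: -0.002
gripper_force: 0.0
```

drive_tool([
  [[0.011,0,-0.004,0,-0.037,0,1],[0.01,0,-0.005,0,-0.037,0,1],[0.01,0,-0.005,0,-0.037,0,1],[0.011,0,-0.004,0,-0.044,0,1],[0.01,0,-0.004,0,-0.045,0,1],[0.01,0,-0.005,0,-0.044,0,1]],
])

```text
time: 20.7
ee_pos: [678.1, 245.5, 215.6]
tool_rot: [-3.044, -0.708, -0.107]
force: [-0.5, -0.3, -0.0]
gripper_width: 0.001
gripper_force: 0.1
```

```bash
python3 - <<'E'
from kin import *
s=now(); print(s['q'].round(2),sh(s['ee_pos']),s['force'].round(1)); hood()
im,d,c=snap('top'); W=cloud(d,c); P=W.reshape(-1,3);P=P[np.isfinite(P).all(1)]-C; X=P@EX;Y=P@EY;Z=P[:,2]
k=(abs(Y)<95)&(X>20)&(X<140)&(Z>150); r=np.hypot(X-90,Z-92);th=np.arctan2(Z-92,90-X); m=k&(r>190)&(r<203)&((Y<-20)|(Y>85)); print('top',m.sum(),np.percentile(th[m],[10,50,90]).round(3))
E
```

```text
[-0.4   0.63 -0.04  1.37  0.03  1.07 -1.56] [ 28.2  41.9 215.6] [-0.5 -0.3 -0. ]
hood bar th 265 [1.292 1.306 1.329]
top 17 [1.364 1.371 1.382]
```

drive_tool([
  [[0.009,0,-0.004,0,-0.067,0,1],[0.009,0,-0.004,0,-0.067,0,1],[0.008,0,-0.002,0,-0.022,0,1],[0.008,0,-0.002,0,-0.022,0,1],[0.004,0,0,0,0,0,1],[0,0,0,0,0,0,1]],
])

```text
time: 21.4
ee_pos: [711.7, 262.2, 226.6]
tool_rot: [3.042, 0.707, -0.103]
force: [0.3, -1.0, -0.4]
gripper_width: -0.002
gripper_force: 0.0
```

```bash
python3 - <<'E'
from kin import *
s=now(); print(s['q'].round(2),sh(s['ee_pos']),s['force'].round(1)); hood()
im,d,c=snap('top'); W=cloud(d,c); np.savez('/tmp/t6.npz',im=im,W=W); P=W.reshape(-1,3);P=P[np.isfinite(P).all(1)]-C; X=P@EX;Y=P@EY;Z=P[:,2]
k=(abs(Y)<95)&(X>20)&(X<140)&(Z>150); r=np.hypot(X-90,Z-92);th=np.arctan2(Z-92,90-X); m=k&(r>190)&(r<203)&((Y<-20)|(Y>85)); print('top',m.sum(),np.percentile(th[m],[10,50,90]).round(3))
E
```

```text
[-0.42  0.79 -0.03  1.05  0.02  1.37 -1.56] [ 65.7  42.2 226.6] [ 0.3 -1.  -0.4]
hood bar th 235 [1.539 1.549 1.569]Traceback (most recent call last):
  File "<stdin>", line 4, in <module>
    return _quantile_unchecked(
        a, q, axis, out, overwrite_input, method, keepdims, weights)
    return _ureduce(a,
                    func=_quantile_ureduce_func,
    ...<5 lines>...
                    overwrite_input=overwrite_input,
                    method=method)
    r = func(a, **kwargs)
    result = _quantile(arr,
                       quantiles=q,
    ...<2 lines>...
                       out=out,
                       weights=wgt)
    slices_having_nans = np.isnan(arr[-1, ...])
                                  ~~~^^^^^^^^^
IndexError: index -1 is out of bounds for axis 0 with size 0
```

drive_tool([
  [[-0.04,0,0,0,0,0,1],[-0.04,0,-0.01,0,0.05,0,1],[-0.04,0,-0.03,0,0.05,0,-1],[-0.04,0,-0.03,0,0.04,0,-1],[-0.04,0,-0.03,0,0,0,-1],[0,0,0,0,0,0,-1]],
])

```text
time: 22.1
ee_pos: [530.1, 172.2, 337.0]
tool_rot: [-3.051, -0.707, -0.076]
force: [1.8, 0.9, -0.1]
gripper_width: 0.683
gripper_force: 0.0
```

```bash
python3 - <<'E'
from kin import *
s=now(); print(s['q'].round(2),sh(s['ee_pos']),s['gripper_width'])
im,d,c=snap('top'); W=cloud(d,c); np.savez('/tmp/t7.npz',im=im,W=W)
iw,dw,cw=snap('wrist'); Ww=cloud(dw,cw); np.savez('/tmp/w7.npz',im=iw,W=Ww)
o=np.zeros((480,800,3),np.uint8); o[:,:400]=cv2.resize(im[120:300,290:440],(400,480),interpolation=cv2.INTER_CUBIC); o[:300,400:]=cv2.resize(iw,(400,300)); save('mix7.png',o)
for n,V in(('top',W),('wrist',Ww)):
    X,Y,Z=[((V-C)@e) for e in(EX,EY,EZ)]
    for ysgn in(1,-1):
        for lo,hi in((100,116),(88,100),(72,86)):
            m=(abs(X)<25)&(abs(Y-33*ysgn)<22)&(Z>lo)&(Z<hi)
            if m.sum()>3: print(n,ysgn,lo,m.sum(),[np.round(((A[m].max()+A[m].min())/2),1) for A in(X,Y)],[np.round(np.ptp(A[m]),1) for A in(X,Y)],np.median(Z[m]).round(1))
hood()
E
```

```text
[-0.38  0.27 -0.05  1.64  0.01  1.19 -1.55] [-136.9   40.9  337. ] 0.683026889100552
top 1 72 94 [np.float64(0.3), np.float64(33.4)] [np.float64(49.1), np.float64(43.0)] 75.6
top -1 100 113 [np.float64(-1.5), np.float64(-33.1)] [np.float64(18.0), np.float64(19.0)] 108.6
top -1 88 43 [np.float64(-1.9), np.float64(-31.8)] [np.float64(19.6), np.float64(18.6)] 93.3
top -1 72 59 [np.float64(-0.2), np.float64(-32.8)] [np.float64(48.6), np.float64(43.3)] 73.3
wrist 1 72 172 [np.float64(0.6), np.float64(27.0)] [np.float64(46.3), np.float64(26.3)] 78.5
wrist -1 100 389 [np.float64(-3.4), np.float64(-32.2)] [np.float64(18.7), np.float64(19.0)] 108.5
wrist -1 88 134 [np.float64(-3.2), np.float64(-31.3)] [np.float64(22.0), np.float64(20.2)] 93.3
wrist -1 72 60 [np.float64(-0.6), np.float64(-29.7)] [np.float64(47.4), np.float64(28.0)] 79.6
hood bar th 392 [1.539 1.549 1.571]
```

View pics/mix7.png

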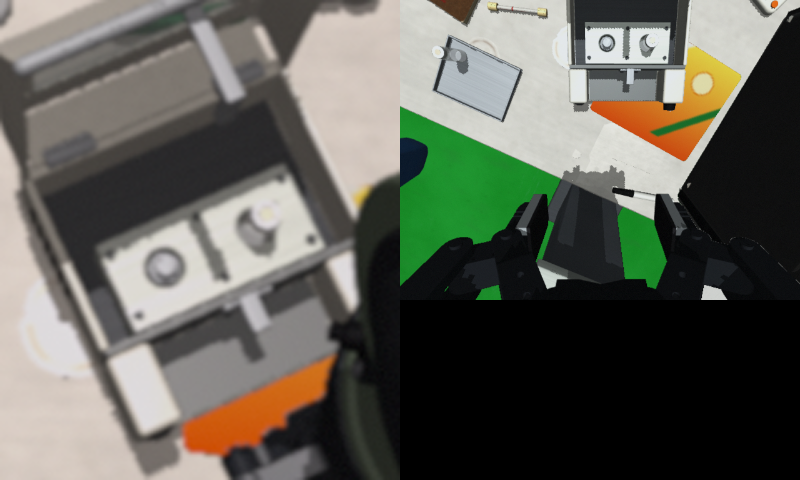

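```bash
python3 - <<'E'
from kin import *
s=now(False); p=json.load(open('kin.json'))
n,d=nd(70); g=np.array([-2,100])+d*52
wp=[]
q=s['q']
for back,k in((120,None),(0,5)):
    t=g-d*back; P=w(t[0],-32.5,t[1]); c,q=ik(P,rot(70,-EY),p,q,2); print(t.round(),round(c,3),q.round(2)); wp.append((P,rot(70,-EY),k))
plan(wp,-0.1)
E
```

```text
[-25. 164.] 0.0 [-0.21  0.5  -0.11  1.82 -0.    0.48 -1.41]
[16. 51.] 0.0 [-0.24  0.71 -0.09  1.78  0.01  0.31 -1.42]
10
[[0.02,0.015,0.035,0,0.078,0.001,-0.1],
[0.018,0.015,0.035,0,0.078,0.001,-0.1],
[0.016,0.015,0.037,0.001,0.078,0.001,-0.1],
[0.014,0.014,0.038,0,0.078,0.001,-0.1],
[0.011,0.015,0.038,0,0.078,0,-0.1],
[0,0,0.024,0,0,0,-0.1],
[0,0,0.024,0,0,0,-0.1],
[0,0,0.024,0,0,0,-0.1],
[0,0,0.024,0,0,0,-0.1],
[0,0,0.024,0,0,0,-0.1]]
end [699.2 173.3  51.2]
```

drive_tool([
  [[0.02,0.015,0.035,0,0.078,0.001,-0.1],[0.018,0.015,0.035,0,0.078,0.001,-0.1],[0.016,0.015,0.037,0,0.078,0.001,-0.1],[0.014,0.014,0.038,0,0.078,0.001,-0.1],[0.011,0.015,0.038,0,0.078,0,-0.1],[0,0,0.024,0,0,0,-0.1],[0,0,0.024,0,0,0,-0.1]],
])

```text
time: 22.95
ee_pos: [676.8, 161.8, 115.1]
tool_rot: [-2.944, -0.679, -0.514]
force: [-0.7, -0.2, 0.5]
gripper_width: 0.551
gripper_force: 0.0
```

```bash
python3 - <<'E'
from kin import *
s=now(); print(s['q'].round(2),sh(s['ee_pos']),s['gripper_width'],s['force'].round(1))
iw,dw,cw=snap('wrist'); W=cloud(dw,cw); save('w8.png',iw)
Q=R.from_rotvec(s['tool_rot']); t=Q.inv().apply((np.nan_to_num(W)-s['ee_pos']).reshape(-1,3)).reshape(W.shape)
X,Y,Z=[((W-C)@e) for e in(EX,EY,EZ)]
m=(abs(X)<20)&(abs(Y+33)<16)&(Z>100)&(Z<116); print('vial top',m.sum(),[np.round(((A[m].max()+A[m].min())/2),1) for A in(X,Y,Z)])
f=(abs(t[...,0])<15)&(abs(t[...,1])>15)&(abs(t[...,1])<45)&(t[...,2]>-80)&(t[...,2]<10)&(Z>118)
print('finger',f.sum(), np.percentile(t[f],[1,50,99],axis=0).round(1)); 
for sg in(1,-1):
    g=f&(t[...,1]*sg>0); print(sg, t[g].min(0).round(1),t[g].max(0).round(1))
E
```

```text
[-0.24  0.58 -0.07  1.82 -0.03  0.4  -1.38] [ -9.7 -32.8 115.1] 0.5514058819575034 [-0.7 -0.2  0.5]
vial top 1202 [np.float64(-3.3), np.float64(-32.6), np.float64(106.4)]
finger 9022 [[-11.3 -43.2 -79.8]
 [  6.4  22.  -62.6]
 [ 12.6  42.6 -33.7]]
1 [-12.8  21.9 -80. ] [ 13.4  45.  -30.8]
-1 [-13.1 -45.  -80. ] [ 13.4 -24.5 -30.6]
```

View pics/w8.png

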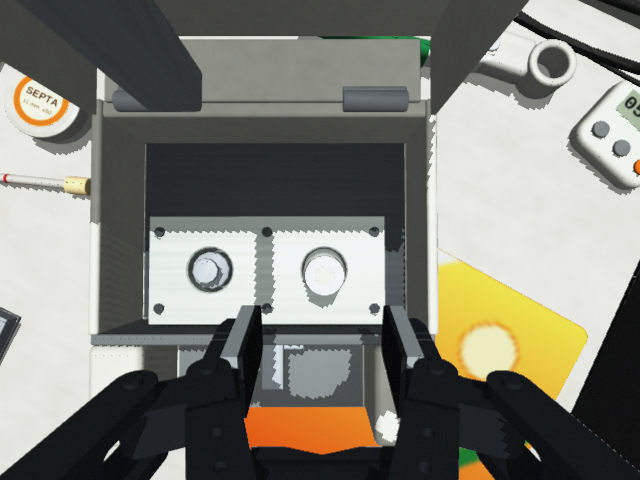

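drive_tool([
  [[0,0,0.02,0,0,0,-0.1],[0,0,0.02,0,0,0,-0.1],[0,0,0.016,0,0,0,-0.1],[0,0,0.012,0,0,0,-0.1],[0,0,0,0,0,0,-0.1]],
])

```text
time: 23.5
ee_pos: [697.3, 172.8, 52.8]
tool_rot: [-2.943, -0.681, -0.514]
force: [-1.0, -0.4, -0.2]
gripper_width: 0.547
gripper_force: 0.0
```

drive_tool([
  [[0,0,0,0,0,0,1],[0,0,0,0,0,0,1],[0,0,0,0,0,0,1],[0,0,0,0,0,0,1],[0,0,0,0,0,0,1],[0,0,0,0,0,0,1]],
])

```text
time: 24.1
ee_pos: [698.6, 172.6, 55.8]
tool_rot: [-2.942, -0.68, -0.521]
force: [-0.5, -1.1, 7.1]
gripper_width: 0.229
gripper_force: 59.3
```

drive_tool([
  [[0.003,0,-0.009,0,0,0,1],[0.004,0,-0.01,0,0,0,1],[0.003,0,-0.009,0,0,0,1],[0.004,0,-0.01,0,0,0,1],[0,0,0,0,0,0,1]],
])

```text
time: 24.6
ee_pos: [699.0, 172.9, 97.4]
tool_rot: [-2.942, -0.68, -0.522]
force: [0.1, -0.3, -0.8]
gripper_width: 0.23
gripper_force: 58.7
```

drive_tool([
  [[-0.006,0,-0.013,0,0,0,1],[-0.006,0,-0.013,0,0,0,1],[-0.006,0,-0.013,0,0,0,1],[-0.006,0,-0.013,0,0,0,1],[-0.012,0,-0.026,0,0,0,1],[-0.012,0,-0.026,0,0,0,1]],
])

```text
time: 25.2
ee_pos: [624.2, 136.8, 177.5]
tool_rot: [-2.943, -0.68, -0.517]
force: [0.5, -0.8, 0.5]
gripper_width: 0.229
gripper_force: 58.8
```

```bash
python3 - <<'E'
from kin import *
s=now(); print(s['q'].round(2),s['ee_pos'].round(1),sh(s['ee_pos']),s['gripper_width'],s['gripper_force'],s['force'].round(1))
im,d,c=snap('top'); it=im; iw,dw,cw=snap('wrist')
i2,d2,c2=snap('side'); W=cloud(d2,c2); np.savez('/tmp/s9.npz',im=i2,W=W)
o=np.zeros((600,800,3),np.uint8); o[:300,:400]=cv2.resize(iw,(400,300)); o[300:,:400]=cv2.resize(i2,(400,300)); o[:450,400:]=cv2.resize(i2[150:350,250:428],(400,450)); save('mix9.png',o)
T=cloud(d,c); np.savez('/tmp/t9.npz',im=it,W=T)
# tray: rim & vial
S=np.vstack([W.reshape(-1,3),T.reshape(-1,3)]);S=S[np.isfinite(S).all(1)]
for V,n in((W,'side'),(T,'top')):
    m=(V[...,0]>400)&(V[...,0]<590)&(V[...,1]>320)&(V[...,1]<520)
    r=m&(V[...,2]>9)&(V[...,2]<18); print(n,'rim',r.sum(),cv2.minAreaRect(V[r][:,:2].astype(np.float32)))
    v=m&(V[...,2]>68)&(V[...,2]<84); print('tvial',v.sum(),(V[v].max(0)+V[v].min(0))/2,np.ptp(V[v],axis=0)); v=m&(V[...,2]>25)&(V[...,2]<66); print('  body',v.sum(),(V[v].max(0)+V[v].min(0))/2)
    fl=m&(V[...,2]<8)&(abs(V[...,0]-497)<40)&(abs(V[...,1]-420)<50); print('floor z',np.median(V[fl][:,2]))
E
```

```text
[-0.21  0.42 -0.09  1.92 -0.05  0.47 -1.36] [624.2 136.8 177.5] [-67.9 -32.2 177.5] 0.22885015940076328 58.755349839047994 [ 0.5 -0.8  0.5]
side rim 174 ((489.33306884765625, 353.2511901855469), (33.40427780151367, 108.57726287841797), 72.28218078613281)Traceback (most recent call last):
  File "<stdin>", line 12, in <module>
    return umr_maximum(a, axis, None, out, keepdims, initial, where)
ValueError: zero-size array to reduction operation maximum which has no identity
```

View pics/mix9.png

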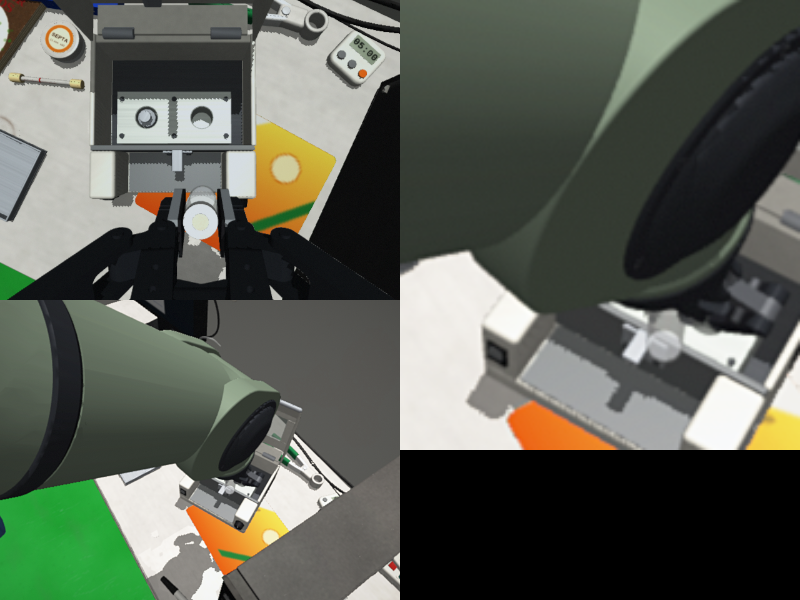

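```bash
python3 - <<'E'
from kin import *
s=now(False); p=json.load(open('kin.json'))
S=np.load('/tmp/side0.npz')['W'];T=np.load('/tmp/top0.npz')['W']
for V,n in((S,'side'),(T,'top')):
    m=(V[...,0]>400)&(V[...,0]<590)&(V[...,1]>320)&(V[...,1]<520)
    r=m&(V[...,2]>8)&(V[...,2]<18); print(n,'rim',r.sum(),cv2.minAreaRect(V[r][:,:2].astype(np.float32)))
    v=m&(V[...,2]>70)&(V[...,2]<84); print('tvial',v.sum(),(V[v].max(0)+V[v].min(0))/2,np.ptp(V[v],axis=0))
    fl=m&(V[...,2]<8)&(abs(V[...,0]-490)<40)&(abs(V[...,1]-410)<40); print('floor z',np.median(V[fl][:,2]))
iw,dw,cw=snap('wrist'); W=cloud(dw,cw); X,Y,Z=[((W-C)@e) for e in(EX,EY,EZ)]
x=sh(s['ee_pos']); k=(abs(Y-x[1])<13)&(abs(X-x[0]+17)<22)&(Z>x[2]+40)&(Z<x[2]+75)
h=np.histogram(Z[k],bins=np.arange(x[2]+40,x[2]+76,3)); print(h[0],h[1].round())
zt=Z[k].max(); t=k&(Z>np.percentile(Z[k],60)); print('top z',np.percentile(Z[k],[50,90,98]).round(1)-x[2],'centre rel',[round((A[t].max()+A[t].min())/2-b,1) for A,b in((X,x[0]),(Y,x[1]))],[np.ptp(A[t]).round(1) for A in(X,Y)])
nn=np.c_[X[t],Y[t],np.ones(t.sum())]; print('cap plane slope',np.linalg.lstsq(nn,Z[t],rcond=None)[0].round(3))
E
```

```text
side rim 682 ((516.1728515625, 434.4388732910156), (149.22413635253906, 167.53053283691406), 0.7841448783874512)
tvial 101 [523.88482028 462.45115609  76.3242478 ] [18.36824672 20.06202396  9.98174801]
floor z 2.9237086016907483
top rim 515 ((516.525634765625, 435.1280822753906), (147.87063598632812, 167.76881408691406), 0.5416682362556458)
tvial 111 [524.28371026 461.62533781  75.80728177] [18.18218625 18.08544752 11.5281185 ]
floor z 2.0700328681546125
[ 198  158  266  403 2528  262  426  470  400  201  173] [219. 222. 225. 228. 231. 234. 237. 240. 243. 246. 249. 252.]
top z [53.4 65.8 72.4] centre rel [np.float64(-23.5), np.float64(-0.0)] [np.float64(29.1), np.float64(26.0)]
cap plane slope [-1.5700e-01 -9.1000e-02  2.2454e+02]
```

```bash
python3 - <<'E'
from kin import *
s=now(False); p=json.load(open('kin.json'))
iw,dw,cw=snap('wrist'); W=cloud(dw,cw); X,Y,Z=[((W-C)@e) for e in(EX,EY,EZ)]; x=sh(s['ee_pos'])
k=(abs(Y-x[1])<12)&(abs(X-x[0]+17)<16)&(abs(Z-x[2]-54.5)<3)
for _ in range(3):
    c=np.linalg.lstsq(np.c_[X[k]-x[0],Y[k]-x[1],np.ones(k.sum())],Z[k]-x[2],rcond=None)[0]; r=Z-x[2]-(c[0]*(X-x[0])+c[1]*(Y-x[1])+c[2]); k=k&(abs(r)<1)
print(k.sum(),c.round(3),[((A[k].max()+A[k].min())/2-b).round(1) for A,b in((X,x[0]),(Y,x[1]))],[np.ptp(A[k]).round(1) for A in(X,Y)],np.degrees(np.arcsin(-R.from_rotvec(s['tool_rot']).apply([0,0,1])[2])))
tgt=np.array([472,384.]); a=69.9
for az in(26,35,45,55):
    f=np.array([np.cos(np.radians(az)),np.sin(np.radians(az)),0]); yd=np.array([f[1],-f[0],0]); Q=rot(a,yd,f)
    out=[]; q=s['q']
    for z in(150,26):
        P=np.r_[tgt+17*f[:2],z]; c,q=ik(P,Q,p,q,2); out.append((round(c,3),q.round(2)))
    print(az,out)
E
```

```text
2160 [ 1.6000e-02 -1.9000e-02  5.3438e+01] [np.float64(-19.7), np.float64(-0.0)] [np.float64(23.9), np.float64(23.5)] 69.9646244903838
26 [(np.float64(0.0), array([-1.01,  0.45,  0.21,  1.99,  0.1 ,  0.39, -2.03])), (np.float64(0.13), array([-0.88,  0.66,  0.05,  2.02,  0.55,  0.19, -2.49]))]
35 [(np.float64(0.0), array([-0.88,  0.43,  0.08,  1.99,  0.09,  0.37, -1.85])), (np.float64(0.0), array([-1.11,  0.7 ,  0.4 ,  2.07, -1.23,  0.19, -0.61]))]
45 [(np.float64(0.0), array([-0.73,  0.43, -0.07,  1.98,  0.07,  0.37, -1.63])), (np.float64(0.0), array([-0.58,  0.66, -0.27,  2.04,  0.98,  0.19, -2.49]))]
55 [(np.float64(0.0), array([-0.58,  0.44, -0.21,  1.97,  0.05,  0.39, -1.41])), (np.float64(0.0), array([-0.47,  0.67, -0.36,  2.03,  0.84,  0.19, -2.14]))]
```

```bash
python3 - <<'E'
from kin import *
s=now(False); p=json.load(open('kin.json')); a=69.9
for tgt in ([500,380],[518,382],[525,385]):
  for az in(35,42,50):
    f=np.array([np.cos(np.radians(az)),np.sin(np.radians(az)),0]); yd=np.array([f[1],-f[0],0]); Q=rot(a,yd,f); q=s['q']; o=[]
    for z in(150,60,25):
        P=np.r_[np.array(tgt)+19*f[:2],z]; c,q=ik(P,Q,p,q,1); o.append((round(c,3),q.round(2)))
    print(tgt,az,o[-1],o[-2])
az=42; f=np.array([np.cos(np.radians(az)),np.sin(np.radians(az)),0]); yd=np.array([f[1],-f[0],0]); Q=rot(a,yd,f)
plan([(np.r_[np.array([518,382])+19*f[:2],190],Q,None),(np.r_[np.array([518,382])+19*f[:2],60],Q,None)],1,step=40)
E
```

```text
[500, 380] 35 (np.float64(0.0), array([-0.67,  0.67, -0.14,  1.99,  0.8 ,  0.19, -2.49])) (np.float64(0.0), array([-0.82,  0.61,  0.07,  1.99,  0.08,  0.19, -1.8 ]))
[500, 380] 42 (np.float64(0.0), array([-0.59,  0.68, -0.22,  1.99,  0.79,  0.19, -2.33])) (np.float64(0.0), array([-0.73,  0.61, -0.02,  1.99,  0.08,  0.2 , -1.65]))
[500, 380] 50 (np.float64(0.0), array([-0.51,  0.69, -0.28,  1.98,  0.68,  0.19, -2.05])) (np.float64(0.0), array([-0.63,  0.61, -0.12,  1.97,  0.07,  0.21, -1.48]))
[518, 382] 35 (np.float64(0.0), array([-0.68,  0.69, -0.1 ,  1.95,  0.62,  0.19, -2.3 ])) (np.float64(0.0), array([-0.79,  0.63,  0.06,  1.95,  0.07,  0.22, -1.78]))
[518, 382] 42 (np.float64(0.0), array([-0.6 ,  0.69, -0.18,  1.95,  0.59,  0.19, -2.12])) (np.float64(0.0), array([-0.7 ,  0.63, -0.03,  1.94,  0.07,  0.22, -1.63]))
[518, 382] 50 (np.float64(0.0), array([-0.54,  0.7 , -0.23,  1.94,  0.44,  0.19, -1.8 ])) (np.float64(0.0), array([-0.61,  0.63, -0.13,  1.93,  0.07,  0.24, -1.46]))
[525, 385] 35 (np.float64(0.0), array([-0.69,  0.69, -0.08,  1.93,  0.51,  0.19, -2.19])) (np.float64(0.0), array([-0.78,  0.64,  0.05,  1.93,  0.07,  0.23, -1.77]))
[525, 385] 42 (np.float64(0.0), array([-0.61,  0.7 , -0.15,  1.93,  0.48,  0.19, -2.01])) (np.float64(0.0), array([-0.7 ,  0.63, -0.03,  1.92,  0.07,  0.23, -1.62]))
[525, 385] 50 (np.float64(0.0), array([-0.56,  0.7 , -0.18,  1.92,  0.29,  0.19, -1.65])) (np.float64(0.0), array([-0.6 ,  0.64, -0.13,  1.91,  0.07,  0.25, -1.45]))
11
[[0.005,-0.039,0,0.018,0,-0.048,1],
[0.006,-0.039,0,0.017,0.001,-0.047,1],
[0.007,-0.038,0,0.018,0,-0.048,1],
[0.009,-0.038,0.002,0.017,0.001,-0.048,1],
[0.01,-0.038,0.001,0.018,0,-0.047,1],
[0.012,-0.037,0.003,0.017,0,-0.048,1],
[0.013,-0.037,0.002,0.018,0.001,-0.047,1],
[-0.011,0,0.031,0,0,0,1],
[-0.011,0,0.03,0,0,0,1],
[-0.012,0,0.031,0,0,0,1],
[-0.011,0,0.03,0,0,0,1]]
end [531.9 394.5  60.4]
```

```bash
python3 - <<'E'
from kin import *
a=69.9;az=50; f=np.array([np.cos(np.radians(az)),np.sin(np.radians(az)),0]); yd=np.array([f[1],-f[0],0]); Q=rot(a,yd,f); t=np.array([522,384])+19*f[:2]
plan([(np.r_[t,185],Q,None),(np.r_[t,60],Q,None)],1,step=40)
E
```

```text
11
[[0.005,-0.039,0,0.026,0,-0.071,1],
[0.007,-0.039,0.002,0.027,0.001,-0.072,1],
[0.009,-0.039,0.002,0.026,0,-0.071,1],
[0.011,-0.037,0.003,0.026,0.001,-0.072,1],
[0.013,-0.037,0.003,0.026,0,-0.071,1],
[0.016,-0.037,0.005,0.027,0,-0.072,1],
[0.017,-0.035,0.005,0.026,0.001,-0.071,1],
[-0.011,0,0.029,0,0,0,1],
[-0.01,0,0.03,0,0,0,1],
[-0.011,0,0.029,0,0,0,1],
[-0.011,0,0.029,0,0,0,1]]
end [533.7 398.5  60. ]
```

drive_tool([
  [[0.005,-0.039,0,0.026,0,-0.071,1],[0.007,-0.039,0.002,0.027,0.001,-0.072,1],[0.009,-0.039,0.002,0.026,0,-0.071,1],[0.011,-0.037,0.003,0.026,0.001,-0.072,1],[0.013,-0.037,0.003,0.026,0,-0.071,1],[0.016,-0.037,0.005,0.027,0,-0.072,1],[0.017,-0.035,0.005,0.026,0.001,-0.071,1],[0,0,0,0,0,0,1]],
])

```text
time: 26.25
ee_pos: [531.0, 404.0, 183.6]
tool_rot: [-2.672, -1.258, -0.472]
force: [0.1, 0.1, -0.1]
gripper_width: 0.229
gripper_force: 58.8
```

drive_tool([
  [[-0.007,0,0.02,0,0,0,1],[-0.007,0,0.02,0,0,0,1],[-0.007,0,0.019,0,0,0,1],[-0.007,0,0.02,0,0,0,1],[-0.007,0,0.02,0,0,0,1],[-0.007,0,0.019,0,0,0,1],[0,0,0,0,0,0,1]],
])

```text
time: 26.95
ee_pos: [533.0, 398.4, 55.7]
tool_rot: [-2.681, -1.25, -0.467]
force: [-0.2, -0.5, 0.2]
gripper_width: 0.232
gripper_force: 58.8
```

```bash
python3 - <<'E'
from kin import *
s=now(); print(s['q'].round(2),s['ee_pos'].round(1),s['gripper_width'],s['force'].round(1)); p,_=refit()
Q0=R.from_rotvec(s['tool_rot']); z=Q0.apply([0,0,1]); print('pitch',np.degrees(np.arcsin(-z[2])),'az',np.degrees(np.arctan2(z[1],z[0])))
a=69.9;az=50; f=np.array([np.cos(np.radians(az)),np.sin(np.radians(az)),0]); yd=np.array([f[1],-f[0],0]); Q=rot(a,yd,f); t=np.array([522,384])+19*f[:2]
q=s['q']
for h in(45,35,26): c,q=ik(np.r_[t,h],Q,p,q,1); print(round(c,3),q.round(2))
iw,dw,cw=snap('wrist'); W=cloud(dw,cw); P=W-s['ee_pos']; X=P@f;Y=-(P@yd);Z=P[...,2]
k=(abs(Y)<12)&(abs(X+18)<16)&(abs(Z-54)<4)
for _ in range(3):
    c=np.linalg.lstsq(np.c_[X[k],Y[k],np.ones(k.sum())],Z[k],rcond=None)[0]; k=k&(abs(Z-(c[0]*X+c[1]*Y+c[2]))<1)
print(k.sum(),c.round(3),[((A[k].max()+A[k].min())/2).round(1) for A in(X,Y)])
V=(abs(W[...,0]-524)<20)&(abs(W[...,1]-462)<20)&(W[...,2]>70)&(W[...,2]<84); print('tvial',V.sum(),W[V].mean(0) if V.any() else '')
plan([(np.r_[t,45],Q,None)],1)
E
```

```text
[-0.6   0.64 -0.14  1.92  0.09  0.24 -1.48] [533.  398.4  55.7] 0.23165499592079417 [-0.2 -0.5  0.2]
fit 0.6 [ 3.20286e+02  5.29624e+02  4.20710e+02  3.56596e+02 -0.00000e+00
  1.57000e+00  2.16000e-01 -3.10000e-02  4.00000e-02 -2.19540e+01
 -3.65380e+01 -3.50000e-01  0.00000e+00]
pitch 70.2010108559506 az 50.24104916946044
0.0 [-0.6   0.66 -0.13  1.93  0.1   0.21 -1.48]
0.0 [-0.6   0.68 -0.13  1.93  0.1   0.19 -1.48]
0.0 [-0.56  0.7  -0.2   1.93  0.33  0.19 -1.7 ]
2192 [-5.0000e-03 -1.9000e-02  5.3131e+01] [np.float64(-18.7), np.float64(-0.1)]
tvial 1749 [522.72570429 460.90292864  77.12091382]
1
[[-0.004,0.001,0.012,-0.001,0.004,-0.001,1]]
end [534.7 398.5  44.9]
```

drive_tool([
  [[-0.003,0,0.009,0,0,0,1],[-0.003,0,0.008,0,0,0,1],[-0.003,0,0.008,0,0,0,1],[0,0,0,0,0,0,1]],
])

```text
time: 27.4
ee_pos: [534.0, 399.2, 31.4]
tool_rot: [-2.68, -1.249, -0.472]
force: [-0.6, -0.2, -0.2]
gripper_width: 0.228
gripper_force: 58.8
```

drive_tool([
  [[-0.001,0,0.002,0,0,0,1],[0,0,0,0,0,0,1]],
])

```text
time: 27.6
ee_pos: [534.4, 399.3, 30.4]
tool_rot: [-2.679, -1.249, -0.474]
force: [-0.1, 0.1, -0.3]
gripper_width: 0.228
gripper_force: 58.8
```

drive_tool([
  [[-0.001,0,0.002,0,0,0,1],[0,0,0.001,0,0,0,1],[0,0,0,0,0,0,1]],
])

```text
time: 27.9
ee_pos: [534.5, 399.4, 27.2]
tool_rot: [-2.679, -1.249, -0.474]
force: [-0.7, 0.6, 0.3]
gripper_width: 0.234
gripper_force: 58.8
```

```bash
python3 - <<'E'
from kin import *
s=now(); print(s['q'].round(3),s['ee_pos'].round(1),s['force'].round(1)); Q0=R.from_rotvec(s['tool_rot']); z=Q0.apply([0,0,1]); print('pitch',np.degrees(np.arcsin(-z[2])),'roll',np.degrees(np.arcsin(Q0.apply([0,1,0])[2])))
E
```

```text
[-0.605  0.692 -0.129  1.929  0.111  0.181 -1.495] [534.5 399.4  27.2] [-0.7  0.6  0.3]
pitch 69.91630409617373 roll -0.024925060563487623
```

drive_tool([
  [[0,0,0.001,0,0,0,1],[0,0,0,0,0,0,1]],
])

```text
time: 28.1
ee_pos: [534.7, 399.7, 26.2]
tool_rot: [-2.679, -1.249, -0.474]
force: [0.4, -0.0, 0.1]
gripper_width: 0.233
gripper_force: 58.8
```

drive_tool([
  [[-0.001,0,0.001,0,0,0,1],[0,0,0,0,0,0,1]],
])

```text
time: 28.3
ee_pos: [534.1, 399.1, 24.8]
tool_rot: [-2.679, -1.249, -0.474]
force: [-0.8, -0.1, -0.2]
gripper_width: 0.23
gripper_force: 58.8
```

drive_tool([
  [[0,0,0.001,0,0,0,1],[0,0,0,0,0,0,1]],
])

```text
time: 28.5
ee_pos: [534.8, 399.7, 24.3]
tool_rot: [-2.679, -1.249, -0.475]
force: [-0.7, -1.7, 3.8]
gripper_width: 0.235
gripper_force: 59.3
```

drive_tool([
  [[0,0,0,0,0,0,0.45],[0,0,0,0,0,0,0.3],[0,0,0,0,0,0,0],[0,0,0,0,0,0,-0.2],[0,0,0,0,0,0,-0.2],[0,0,0,0,0,0,-0.2]],
])

```text
time: 29.1
ee_pos: [534.5, 399.5, 24.0]
tool_rot: [-2.679, -1.249, -0.474]
force: [0.5, 0.7, 0.2]
gripper_width: 0.604
gripper_force: 0.0
```

drive_tool([
  [[0,0,-0.02,0,0,0,-0.2],[0,0,-0.03,0,0,0,-0.2],[0,0,-0.04,0,0,0,-0.2],[0,0,-0.04,0,0,0,-0.2],[0,0,-0.04,0,0,0,-0.2],[-0.03,0,-0.03,0,0,0,-0.2],[0,0,0,0,0,0,-0.2]],
])

```text
time: 29.8
ee_pos: [471.4, 322.8, 204.2]
tool_rot: [-2.68, -1.247, -0.478]
force: [0.2, -0.1, -1.6]
gripper_width: 0.599
gripper_force: 0.0
```

```bash
python3 - <<'E'
from kin import *
s=now(); print(s['time'],s['ee_pos'].round(1),s['force'].round(1))
iw,dw,cw=snap('wrist'); A=cloud(dw,cw); im,d,c=snap('top'); B=cloud(d,c)
for n,W in(('wrist',A),('top',B)):
    for nm,x,y in(('new',522,384),('old',523,461)):
        k=(abs(W[...,0]-x)<22)&(abs(W[...,1]-y)<22)&(W[...,2]>70)&(W[...,2]<88)
        if k.sum()<20: print(n,nm,k.sum()); continue
        z=np.median(W[k][:,2]); k&=abs(W[...,2]-z)<3
        c=np.linalg.lstsq(np.c_[W[k][:,:2]-[x,y],np.ones(k.sum())],W[k][:,2],rcond=None)[0]
        print(n,nm,k.sum(),((W[k].max(0)+W[k].min(0))/2).round(1),c.round(3))
hood()
P=B-C; X=P@EX;Y=P@EY;Z=P[...,2]; m=(abs(X)<12)&(abs(Y-33)<12)&(Z>72)&(Z<86); print('cw',m.sum(),np.median(Z[m]) if m.any() else '')
E
```

```text
29.8 [471.4 322.8 204.2] [ 0.2 -0.1 -1.6]
wrist new 457 [522.8 387.4  77.1] [2.6000e-02 2.3000e-02 7.7196e+01]
wrist old 463 [522.  461.5  77.2] [5.0000e-03 6.2000e-02 7.7257e+01]
top new 97 [525.4 386.9  77.3] [4.3000e-02 3.1000e-02 7.7129e+01]
top old 97 [524.9 461.2  77. ] [1.0000e-02 4.1000e-02 7.7014e+01]
hood bar th 389 [1.539 1.549 1.571]
cw 50 78.49119289874801
```

```bash
python3 -c "
from workcell import ctrl
print(ctrl.job_done())"
```

```text
the job is handed in; nothing more can be done
None
```

I unlatched the hood and swung it to about 1.53 rad, then stood the tall vial upright on the tray floor; final depth readings show the tray vial and the counterweight still in place, and I handed the job in at about 30 s, but I viewed 11 pictures where the limit was 10.

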